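Put the charged pack away and click the case shut

TASK

Lift the yellow and white battery pack out of the grey charging cradle by its ends, set it down on the black mat and let go, then take it by its long sides instead and lower it (do not drop it) into the pocket of the open orange case, so that it lies flat between the ribs. Then swing the lid over and press its front edge down past the spring catch until the lid is fully shut and stays so. Leave the other things on the table where they are.

Things in the scene. Friction and masses are not known exactly. Their poses are not given: they have to be found in the camera images.
- pack_mid (a point): centre of the battery pack, a hard block 66 mm long (its x) x 36 mm wide (its y) x 26 mm high (its z up; all sizes in this list are in mm), white with a yellow band, two brass contacts at its +x end, about 120 g. It starts lying in the cradle, its underside 16 above the table. Either end may point either way in the case.
- cradle: grey charging cradle, fixed; origin under its centre. Base 54 (x) x 64 (y), pack floor 16 above the table. Cheeks along both long sides of the pack rise 4 above its top, so it can be taken only by its ends, which stick out 6 past the cradle along its +-x; beyond the ends is free down to the table.
- mat_top (a point): centre of the top of the black square mat, 130 x 130, fixed, its top 3 above the table; z up, x and y along its sides.
- case_floor (a point): centre of the orange case's inner floor, 5 above the table, fixed. x points to the hinge, -x to the front, z up. Outside 134 (x) x 88 (y), rim 50 above the table; inside 122 x 76. The pack lies along y, its centre 13 above this point, with 5 free at each end and 4 to four corner ribs (16 high, x +-22 to +-29, |y| over 26) at its sides; between ribs 40 is free beside each side for a finger.
- lid_hinge (a point): middle of the lid's hinge axis on the case rim: 67 along case_floor's x and 45.5 above it. Turns with the lid: x points from the free edge to the hinge, z out of the outer face (up when shut), y along the hinge.
- lid_pad (a point): black thumb pad on the lid's outer face near its free (front) edge: where to press. 118 from the hinge axis along the lid, 10 out of it; axes as lid_hinge. Lid plate 88 wide, 8 thick; free edge with its lip 145 from the hinge axis; the lip reaches 14 below the inner face.
- lid (a joint): lid angle, rad: 0 shut, 1.57 upright; starts 1.75 to 2.05, leaning away from the case; stop at 2.15. Stiff hinge: it stays where left (1 to 3 N at the edge moves it). At about 0.06 its lip meets a spring catch on the case front; about 12 N straight down on the pad pushes it past, then the catch pulls it to 0 and holds it.
- tyre: loose rubber tyre on a white wheel, 64 across, 26 high, lying flat (leave it alone); origin at its underside
- driver: loose screwdriver lying down (leave it alone); origin at its underside
- jar: loose jar with black cap, 48 across, 60 high (leave it alone); origin at its underside
- spray: loose yellow spray can, 56 across, 190 high, standing (leave it alone); origin at its underside
- motor: loose steel motor can, 36 across, 50 long, lying on a small black foot (leave it alone); origin at its underside
- shell: loose red and white model car body, about 180 x 110 x 55 high (leave it alone); origin at its underside
Things that resemble listed ones, but are neither listed nor needed, are in the scene too. There is more than one size of the part that bears case_floor; the job needs the larger. Leave any green look-alike of the part that bears pack_mid alone.

How it is judged:
By the outcome, as a careful person would: the job done as asked, in the order asked, and still so for the second after the job is handed in, with the robot touching nothing.
It also fails if it takes over 72 s, if anything falls off the work surface, if the arm or the gripper's body presses on something with over 40 N, if the wrist force passes 120 N, or if a joint passes its speed limit or range.

ROBOT

A 7-joint arm with a two-finger parallel gripper is mounted at the origin on the work surface. World frame = base frame: x ahead of the robot, y to its left, z up, the work surface at z = 0. Lengths are in m, angles in rad, forces in N, time in s.
With the tool pointing down it reaches from about 0.4 to 0.875 m from the base axis. Payload 19.3 kg.
Tool frame: the origin (TCP) lies at the very end of the fingers, on their centre line; the grasp point (between the pads) lies 19 mm behind it; z points along the fingers, y is the direction in which the jaws open and shut (so a half turn about z gives the same grasp; the last joint's range is limited). The gripper opens to 85 mm and grips with 20 to 120 N. Pads are 22 mm wide; open, the fingers measure 114 mm over their backs; the gripper's body (76 mm by 85 mm) begins 54 mm behind the grasp point. The pads swing forward as they close: fully open they stand 13 mm farther back than shut.
Start: joints at [-1.32, 0.521, -0.036, 1.599, 0.021, 1.021, -0.113], TCP at [0.197, 0.593, 0.231] pointing down, gripper open.
Joint ranges: [-2.91, 2.91], [-0.3, 2.13], [-1.5, 1.42], [0.17, 2.43], [-1.26, 4.41], [0.16, 1.93], [-2.52, 2.52]. Speed limits (rad/s): [1.89, 1.89, 2.39, 2.39, 3.01, 3.01, 3.01].

INTERFACE

Orientations are given as [roll, pitch, yaw] about the fixed x, y, z axes, in that order (R = Rz(yaw) Ry(pitch) Rx(roll)).
In Python, from workcell import bot gives the robot as it stands. The module is installed in compiled form; this text tells all that it offers.
- The arm moves only by the shell command python3 -m inch 'ROWS' [FORCE]. ROWS is JSON, a list of rows, each an object of numbers: "dx", "dy", "dz": the shift along the tool's x, y, z in mm; "rx", "ry", "rz": the turn, a rotation vector about the tool's x, y, z in rad; "hand": the closure, from -1 (fully open) to 1 (shut), so that 0 is half open. In form: [{"dx": .., "dy": .., "dz": .., "rx": .., "ry": .., "rz": .., "hand": ..}, ...]. A call has 1 to 10 rows; each row shifts and turns the commanded pose from where the row before left it, along the tool's axes as they then stand; what a row does not reach is not made up. A row lasts 1/10 s, in which the tool goes at most 50 mm and 8.59 degrees, less where a joint would pass 70% of its speed; a pose out of reach is approached as far as the arm can. A call with a gripper value outside its range is refused whole. The fingers move at their own pace and stop on an object; FORCE is the grip in N (left out, the last holds). Time passes only in rows, so rows that do not move let the fingers close. It gives the time, the measured TCP pose, the force and the opening at its end, in the units of the state.
- bot.observe(): the state, without advancing time (a new reading comes with each control period).
- bot.grab_frame(name): name is "scene" or "top"; returns (picture, depth): 400x640x3 uint8, red, green, blue; 400x640 float32, m along the optical axis (not along the pixel's ray), 0 where there is no reading.
- bot.get_calibration(name): a dict with "vertical_fov" (degrees; the focal length in pixels is half the picture's height over the tangent of half this angle, whatever the lens; pixels are square), "cx", "cy" (the principal point, pixels), "k1" (the pictures are not rectified: a ray, as slopes to the right and down, at radius r is drawn at 1 + k1 r^2 times it, then the intrinsics apply), "origin" and "orientation" of the camera in the world. Camera axes: x right, y down, z forward; pixel columns grow to the right and rows downward; lengths in m; the calibration is good to about 2 mm. A picture is of the moment at which its call begins. get_calibration takes no time and is no camera call.
- bot.job_done(): hands the job in, once; it reports no verdict.
Trained networks look in the newest picture that a camera, given by its name, has taken for a name from the list of things; names that differ only in an ending like _2 or _b are one class to them, and where a whole thing is asked for, a point or a joint stands for the part that bears it (a point fixed in the world has none). Each returns a list of dicts, best first, with "score" (0 to 1); they miss things now and then, are a little off and sometimes report something else, mostly with a low value. They report only what shows in the picture. A call takes as long as a camera call. They do not tell look-alikes from the thing itself.
- bot.trace(camera, target): "region" (400x640 bool, what is visible of it) and "box" ([left, top, right, bottom] in pixels, round what is visible of it).
- bot.tip_of(camera, target): "centre" ([row, column] in pixels: a listed point, or the origin of a listed thing).
The state is a dict: "clock": time; "qpos": joint angles; "qd": joint speeds; "joint_efforts": joint torques, N m; "position": TCP position; "tool_rot": TCP orientation; "force": force on the tool from outside, world axes, zero at the start; "moment": the same for the moment, N m; "grip_width": finger opening in m.
Only numpy, scipy, OpenCV 4.12 (cv2) and the standard library are available. Lean on these libraries where they do the work, as an engineer would, in place of code of your own. Each camera call takes 0.05 s, during which the arm holds its last target.

## Working session

There is one attempt and no reset: what is moved stays moved. The work goes in short steps, Python scripts to look and compute and a shell command to move; the robot and the scene stay as the last step left them, time stands still between calls to the robot, and variables do not carry over. Pictures are saved under pics/ and viewed, and the job is handed in when it is done.

```bash
mkdir -p pics; cat > h.py <<'E'
import numpy as np,cv2
from workcell import bot
from scipy.spatial.transform import Rotation as Ro
def cal(n):
    c=bot.get_calibration(n); return c
def rot(c):
    o=np.array(c["orientation"],float)
    return o if o.shape==(3,3) else Ro.from_euler('xyz',o).as_matrix()
def K(c):
    f=200/np.tan(np.radians(c["vertical_fov"])/2); return f
def ray(c,r,col):
    f=K(c);x=(np.asarray(col,float)-c["cx"])/f;y=(np.asarray(r,float)-c["cy"])/f
    rd=np.hypot(x,y);ru=rd.copy() if hasattr(rd,'copy') else rd
    for _ in range(20): ru=rd/(1+c["k1"]*ru**2)
    s=1/(1+c["k1"]*ru**2)
    return np.stack([x*s,y*s,np.ones_like(x)],-1)
def world(c,r,col,d):
    return (ray(c,r,col)*np.asarray(d)[...,None])@rot(c).T+np.array(c["origin"])
def cloud(c,D):
    r,co=np.mgrid[0:400,0:640]; return world(c,r,co,D)
def atz(c,r,col,z):
    d=ray(c,r,col)@rot(c).T;o=np.array(c["origin"]);return o+d*((z-o[2])/d[...,2])[...,None]
def proj(c,P):
    p=(np.asarray(P)-np.array(c["origin"]))@rot(c);x=p[...,0]/p[...,2];y=p[...,1]/p[...,2]
    s=1+c["k1"]*(x*x+y*y);f=K(c);return np.stack([c["cy"]+f*y*s,c["cx"]+f*x*s],-1)
def save(n,im): cv2.imwrite('pics/'+n+'.png',im[...,::-1])
E
python3 - <<'E'
from h import *
for n in("scene","top"):
    im,D=bot.grab_frame(n);save(n+'0',im);np.save(n+'0.npy',D);print(cal(n))
print(bot.observe())
E
```

```text
{'vertical_fov': 50.912076767978256, 'cx': 327.00334149858935, 'cy': 206.33178305082464, 'k1': -0.10061083542413429, 'origin': array([ 1.38847175, -0.28126596,  0.91702844]), 'orientation': array([-2.31885663, -0.02273331,  1.23575215])}
{'vertical_fov': 52.09072202097186, 'cx': 320.7733305865851, 'cy': 201.01557089783796, 'k1': -0.019781253880267694, 'origin': array([0.4182587 , 0.02207267, 1.18676175]), 'orientation': array([-3.03388749,  0.00730765, -1.55051595])}
{'clock': 0.1, 'qpos': array([-1.32019468,  0.52197992, -0.0363516 ,  1.59993719,  0.02121138,
        1.02107318, -0.11279628]), 'qd': array([-6.46507266e-04, -3.87880819e-03,  3.89797895e-04,  7.84115743e-04,
       -1.08555213e-03, -6.43971469e-05, -3.01399651e-03]), 'joint_efforts': array([ 2.43767201e-03, -9.28484201e+01,  1.98363684e+00, -3.70534515e+01,
        1.81126624e-02,  5.35601430e-03,  4.62001151e-05]), 'position': array([0.19700862, 0.59283182, 0.23077205]), 'tool_rot': array([-3.14058258e+00,  6.70068926e-05,  2.82081044e+00]), 'force': array([-0.76595076,  0.57678961, -0.2244265 ]), 'moment': array([ 0.04223233,  0.05407594, -0.07151301]), 'grip_width': 0.08559183236666784}
```

View pics/scene0.png

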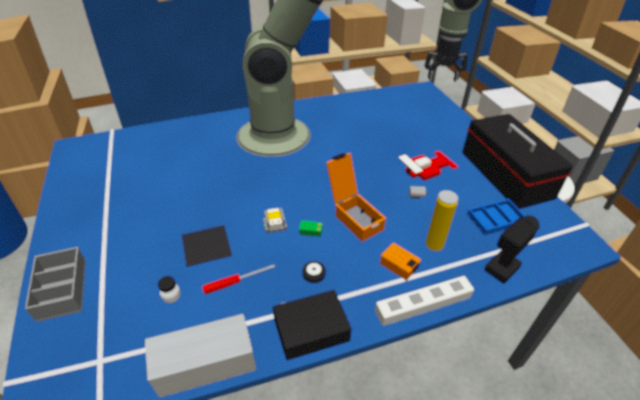

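View pics/top0.png

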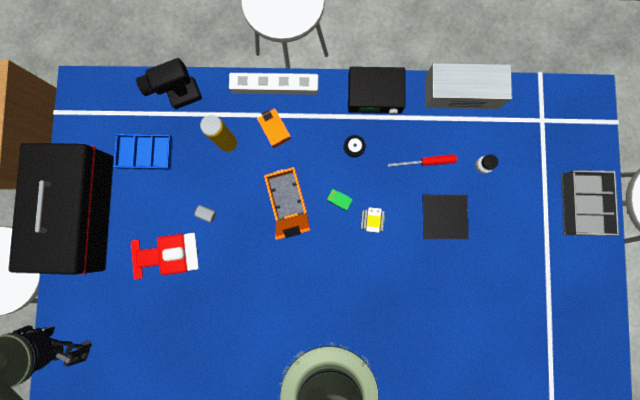

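The open orange case is at top (287,195) with its lid leaning toward the robot. The pack in its cradle is at (373,220), the mat at (445,216), and the green look-alike at (340,199). Next I'll measure them.

```bash
python3 - <<'E'
from h import *
for n in("scene","top"):
    im,D=bot.grab_frame(n);c=cal(n)
    for t in("pack_mid","cradle","mat_top","case_floor","lid_hinge","lid_pad","motor"):
        try: L=bot.tip_of(n,t)
        except Exception as e: print(t,e);continue
        for l in L[:3]:
            r,co=l["centre"]; i,j=int(round(r)),int(round(co)); d=D[i,j]
            print(n,t,round(l["score"],2),np.round([r,co],1),np.round(world(c,r,co,d),4))
im=cv2.imread('pics/top0.png'); a=cv2.resize(im[150:250,250:480],None,fx=3.4,fy=3.4,interpolation=cv2.INTER_CUBIC);cv2.imwrite('pics/t1.png',a)
im=cv2.imread('pics/scene0.png'); a=cv2.resize(im[145:265,240:400],None,fx=4.8,fy=4.8,interpolation=cv2.INTER_CUBIC);cv2.imwrite('pics/s1.png',a)
E
```

```text
scene pack_mid 0.85 [232.1 310.7] [ 0.5693 -0.0254  0.0163]
scene pack_mid 0.82 [222.4 274.5] [ 0.5206 -0.1216  0.04  ]
scene cradle 0.73 [225.2 272.7] [ 0.5279 -0.1289  0.0376]
scene cradle 0.67 [197.9 348.6] [0.4977 0.1207 0.0511]
scene mat_top 0.81 [245.3 202.4] [ 0.511  -0.3378  0.0026]
scene case_floor 0.82 [264.7 397.2] [0.779  0.1522 0.0408]
scene case_floor 0.81 [219.4 356.5] [0.5508 0.1291 0.0048]
scene lid_hinge 0.98 [197.3 347.3] [0.492  0.1187 0.0493]
scene lid_hinge 0.63 [197.5 414.1] [0.5118 0.3517 0.0024]
scene lid_hinge 0.59 [250.3 388.1] [0.7237 0.1512 0.0398]
scene lid_pad 0.62 [262.6 409.3] [0.7834 0.1864 0.0415]
scene lid_pad 0.58 [163. 336.] [0.4584 0.0889 0.1652]
scene motor 0.5 [198.  415.2] [ 0.5114  0.3568 -0.0016]
top pack_mid 0.57 [199.9 336.6] [ 0.5475 -0.012   0.0272]
top pack_mid 0.52 [220.4 370.8] [ 0.49   -0.108   0.0426]
top mat_top 0.8 [213.3 449.6] [ 0.5175 -0.3407  0.0035]
top case_floor 0.92 [193.4 283.9] [0.5656 0.1408 0.0085]
top case_floor 0.81 [127.9 272.8] [0.7491 0.1745 0.0468]
top lid_hinge 0.64 [141.6 280.4] [0.7141 0.1535 0.0284]
top lid_hinge 0.61 [219.  289.9] [0.4878 0.1162 0.069 ]
top lid_pad 0.93 [115.7 269. ] [0.7857 0.187  0.0442]
top lid_pad 0.89 [231.3 293.8] [0.4506 0.0957 0.1884]
top motor 0.57 [212.3 209.3] [0.5043 0.3478 0.0357]
top motor 0.25 [144.  353.8] [ 0.7105 -0.0589  0.0298]
```

View pics/t1.png

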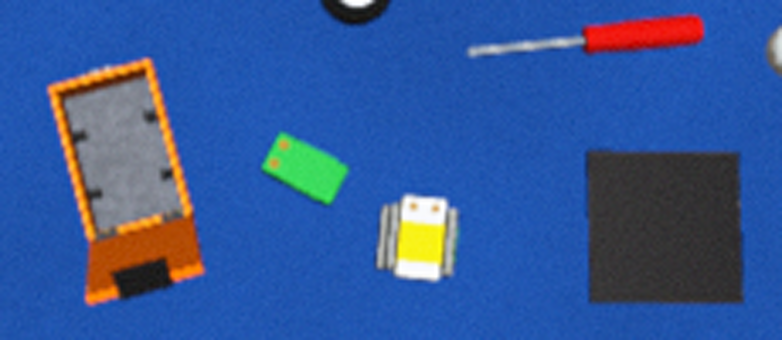

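View pics/s1.png

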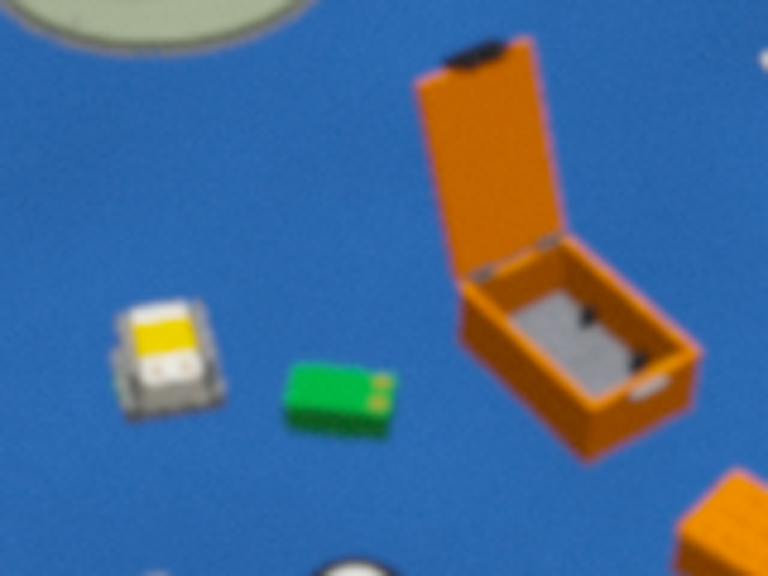

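```bash
cat > m.py <<'E'
from h import *
def grab(n,k=3):
    fr=[bot.grab_frame(n) for _ in range(k)]
    return np.mean([f[0].astype(float) for f in fr],0).astype(np.uint8), np.median([f[1] for f in fr],0)
E
python3 - <<'E'
from m import *
G={n:grab(n,2) for n in("scene","top")}
import pickle;pickle.dump(G,open('G.pkl','wb'))
for n in G:
    im,D=G[n];c=cal(n);P=cloud(c,D);h=cv2.cvtColor(im,cv2.COLOR_RGB2HSV);H,S,V=[h[...,i].astype(int) for i in range(3)]
    X,Y,Z=P[...,0],P[...,1],P[...,2]
    # pack top
    near=(abs(X-.49)<.08)&(abs(Y+.115)<.06)&(abs(Z-.042)<.007)
    yel=near&(S>120)&(H>20)&(H<36)
    print(n,'yellow',yel.sum(),P[yel].mean(0).round(4))
    rr,cc=np.where(yel);q=atz(c,rr,cc,.042)
    print(' yellow@z',q.mean(0).round(4),cv2.minAreaRect(q[:,:2].astype(np.float32)*1000))
    wh=near&((yel)|((V>170)&(S<70)))
    rr,cc=np.where(wh);q=atz(c,rr,cc,.042);print(' pack',len(rr),q.mean(0).round(4),cv2.minAreaRect(q[:,:2].astype(np.float32)*1000))
    o=(H>5)&(H<18)&(S>150)
    rim=o&(abs(X-.56)<.12)&(abs(Y-.13)<.1)&(abs(Z-.050)<.004)
    q=P[rim];print(' rim',rim.sum(),q.mean(0).round(4),cv2.minAreaRect(q[:,:2].astype(np.float32)*1000))
    b=(V<70)&(abs(Z-.003)<.006)&(abs(X-.51)<.09)&(abs(Y+.34)<.09)
    rr,cc=np.where(b);q=atz(c,rr,cc,.003);print(' mat',q.mean(0).round(4),cv2.minAreaRect(q[:,:2].astype(np.float32)*1000))
    t=(abs(X-.65)<.02)&(abs(Y-0.02)<.02);print(' table z',np.median(Z[t]))
    l=o&(Z>.08)&(abs(X-.46)<.1)&(abs(Y-.1)<.09); print(' lid',l.sum())
E
```

```text
scene yellow 81 [ 0.4896 -0.1148  0.041 ]
 yellow@z [ 0.4907 -0.115   0.042 ] ((490.1490783691406, -115.7770767211914), (37.983341217041016, 27.51306915283203), 83.8779296875)
 pack 179 [ 0.4984 -0.1163  0.042 ] ((497.58135986328125, -117.79080200195312), (40.32761764526367, 67.90531921386719), 83.68133544921875)
 rim 196 [0.558  0.1273 0.0489] ((558.8714599609375, 130.36297607421875), (139.91969299316406, 88.63441467285156), 16.617456436157227)
 mat [ 0.5143 -0.3284  0.003 ] ((512.26904296875, -328.04266357421875), (118.77662658691406, 120.5099868774414), 0.7339307069778442)
 table z -0.0022762079115279388
 lid 743
top yellow 149 [ 0.4891 -0.1153  0.0432]
 yellow@z [ 0.4892 -0.1155  0.042 ] ((488.9876708984375, -115.68743896484375), (38.32050704956055, 30.9605655670166), 84.7780532836914)
 pack 341 [ 0.4915 -0.1153  0.042 ] ((491.3896484375, -115.66566467285156), (51.71941375732422, 65.3610610961914), 84.74334716796875)
 rim 167 [0.5681 0.1379 0.0508] ((558.321533203125, 133.94253540039062), (134.56517028808594, 86.27812957763672), 16.58944320678711)
 mat [ 0.5085 -0.3282  0.003 ] ((508.29888916015625, -327.89422607421875), (124.82575988769531, 126.12833404541016), 1.1205978393554688)
 table z 0.0013743329774609236
 lid 366
```

```bash
cat > fitcase.py <<'E'
from m import *
import pickle
from scipy.optimize import minimize
from scipy.ndimage import map_coordinates,gaussian_filter
G=pickle.load(open('G.pkl','rb'))
def band(off,n=60):
    # rectangle offset 'off' from outer rim inward(+); 3 sides (front + both long), no hinge side
    a=.067-off;b=.044-off
    t=np.linspace(-1,1,n)
    s1=np.c_[np.full(n,-a),t*b];s2=np.c_[t*a*.92-.004,np.full(n,b)];s3=np.c_[t*a*.92-.004,np.full(n,-b)]
    return np.r_[s1,s2,s3]
def sample(I,c,p,q,z):
    th=p[2];R=np.array([[np.cos(th),-np.sin(th)],[np.sin(th),np.cos(th)]])
    w=np.c_[q@R.T+p[:2],np.full(len(q),z)]
    return map_coordinates(I,proj(c,w).T,order=1)
def cost(p,Is,z=.05):
    s=0
    for I,c in Is:
        s+=-sample(I,c,p,band(.003),z).mean()+.5*sample(I,c,p,band(-.003),z).mean()+.5*sample(I,c,p,band(.009),z).mean()
    return s
if __name__=="__main__":
    A={}
    for n in G:
        I=G[n][0][...,0].astype(float); A[n]=(gaussian_filter(I,.5),cal(n))
    for k in(["scene"],["top"],["scene","top"]):
        Is=[A[n] for n in k];best=None
        for dx in(-.004,0,.004):
            for dy in(-.004,0,.004):
                r=minimize(cost,[.5585+dx,.132+dy,np.radians(196.6)],args=(Is,),method='Nelder-Mead',options=dict(initial_simplex=[[.5585+dx,.132+dy,3.43],[.5605+dx,.132+dy,3.43],[.5585+dx,.134+dy,3.43],[.5585+dx,.132+dy,3.45]],xatol=1e-5))
                if best is None or r.fun<best.fun:best=r
        print(k,best.x[:2].round(4),np.degrees(best.x[2]).round(2),round(best.fun,1))
E
python3 fitcase.py
python3 - <<'E'
from m import *
import pickle
G=pickle.load(open('G.pkl','rb'))
# lid: fit angle
for n in G:
    im,D=G[n];c=cal(n);P=cloud(c,D);h=cv2.cvtColor(im,cv2.COLOR_RGB2HSV)
    o=(h[...,0]>3)&(h[...,0]<18)&(h[...,1]>150)&(P[...,2]>.07)&(abs(P[...,0]-.46)<.1)&(abs(P[...,1]-.1)<.09)
    o=cv2.erode(o.astype(np.uint8),np.ones((3,3)))>0
    q=P[o];m=np.median(q,0);nrm=np.linalg.svd(q-m)[2][2];print(n,len(q),m.round(4),nrm.round(3),'tilt',np.degrees(np.arcsin(abs(nrm[2]))).round(1), 'zmax',q[:,2].max())
E
```

```text
['scene'] [0.5612 0.133 ] 196.7 -38.1
['top'] [0.5603 0.1344] 196.64 -138.2
['scene', 'top'] [0.5604 0.1343] 196.57 -174.4
scene 650 [0.4685 0.1025 0.126 ] [-0.888 -0.287 -0.359] tilt 21.1 zmax 0.1755072880008709
top 279 [0.4691 0.1058 0.1225] [-0.943 -0.302 -0.138] tilt 8.0 zmax 0.681675569222212
```

```bash
cat > go.py <<'E'
import sys
from h import *
def go(x,y,z,yawdeg):
    s=bot.observe();R=Ro.from_euler('xyz',s["tool_rot"]);p=np.array(s["position"])
    Rt=Ro.from_euler('xyz',[np.pi,0,np.radians(yawdeg)])
    d=R.inv().apply(np.array([x,y,z])-p)*1000
    d2=Rt.inv().apply(np.array([x,y,z])-p)*1000
    print('t',round(s["clock"],2),'now',p.round(4),np.degrees(s["tool_rot"]).round(2),'w',round(s["grip_width"],4),'F',np.array(s["force"]).round(1))
    print('shift in current axes',d.round(1),' in target axes',d2.round(1),'rotvec',(R.inv()*Rt).as_rotvec().round(3),'q7',s["qpos"][6].round(2))
if __name__=="__main__": go(*map(float,sys.argv[1:5]))
E
python3 -m inch '[{"dz":-11,"rz":0.149},{"dz":-11,"rz":0.149},{"dz":-11,"rz":0.149},{"dz":-11,"rz":0.149},{"dz":-11,"rz":0.149},{"dz":-11,"rz":0.149},{"dz":-11,"rz":0.149},{"dz":-11,"rz":0.149},{"dz":-11,"rz":0.149},{"hand":-1}]'
python3 go.py .43 .35 .33 84.7
```

```text
t 1.1 now [0.1971 0.5931 0.2313] [-180.     -0.    161.62] w 0.0854 F [ 0.1 -0.2 -0.4]
shift in current axes [-297.7 -157.3  -98.7]  in target axes [-220.6  254.4  -98.7] rotvec [-0.    -0.     1.342] q7 -0.11schema error: expected keys dx, dy, dz, rx, ry, rz, hand
```

```bash

python3 -m inch '[{"dx":0,"dy":0,"dz":-11,"rx":0,"ry":0,"rz":0.149,"hand":-1},{"dx":0,"dy":0,"dz":-11,"rx":0,"ry":0,"rz":0.149,"hand":-1},{"dx":0,"dy":0,"dz":-11,"rx":0,"ry":0,"rz":0.149,"hand":-1},{"dx":0,"dy":0,"dz":-11,"rx":0,"ry":0,"rz":0.149,"hand":-1},{"dx":0,"dy":0,"dz":-11,"rx":0,"ry":0,"rz":0.149,"hand":-1},{"dx":0,"dy":0,"dz":-11,"rx":0,"ry":0,"rz":0.149,"hand":-1},{"dx":0,"dy":0,"dz":-11,"rx":0,"ry":0,"rz":0.149,"hand":-1},{"dx":0,"dy":0,"dz":-11,"rx":0,"ry":0,"rz":0.149,"hand":-1},{"dx":0,"dy":0,"dz":-11,"rx":0,"ry":0,"rz":0.149,"hand":-1}]'
python3 go.py .45 .35 .33 84.7; python3 go.py .491 -.1155 .2 84.7
```

```text
clock: 2.0
position: [0.197, 0.5931, 0.3308]
tool_rot: [-3.142, -0.0, 1.474]
force: [0.1, -0.3, 0.0]
grip_width: 0.0854
t 2.0 now [0.197  0.5931 0.3308] [-180.     -0.     84.44] w 0.0854 F [ 0.1 -0.3  0. ]
shift in current axes [-217.4  275.4    0.7]  in target axes [-218.7  274.4    0.8] rotvec [-0.    -0.    -0.005] q7 -1.33
t 2.0 now [0.197  0.5931 0.3308] [-180.     -0.     84.44] w 0.0854 F [ 0.1 -0.3  0. ]
shift in current axes [-676.8  361.3  130.7]  in target axes [-678.4  358.2  130.8] rotvec [-0.    -0.    -0.005] q7 -1.33
```

```bash

python3 -m inch '[{"dx":-27,"dy":34,"dz":0,"rx":0,"ry":0,"rz":-0.005,"hand":-1},{"dx":-27,"dy":34,"dz":0,"rx":0,"ry":0,"rz":0,"hand":-1},{"dx":-27,"dy":34,"dz":0,"rx":0,"ry":0,"rz":0,"hand":-1},{"dx":-27,"dy":34,"dz":0,"rx":0,"ry":0,"rz":0,"hand":-1},{"dx":-27,"dy":34,"dz":0,"rx":0,"ry":0,"rz":0,"hand":-1},{"dx":-27,"dy":34,"dz":0,"rx":0,"ry":0,"rz":0,"hand":-1},{"dx":-27,"dy":34,"dz":0,"rx":0,"ry":0,"rz":0,"hand":-1},{"dx":-27,"dy":34,"dz":0,"rx":0,"ry":0,"rz":0,"hand":-1}]'
python3 go.py .491 -.1155 .2 84.7
```

```text
clock: 2.8
position: [0.4504, 0.3531, 0.3305]
tool_rot: [3.141, -0.0, 1.485]
force: [0.2, -0.2, 0.1]
grip_width: 0.0851
t 2.8 now [0.4504 0.3531 0.3305] [ 1.7999e+02 -2.0000e-02  8.5080e+01] w 0.0851 F [ 0.2 -0.2  0.1]
shift in current axes [-463.4   80.6  130.3]  in target axes [-462.8   83.7  130.5] rotvec [ 0.    -0.     0.007] q7 -0.71
```

```bash

python3 -m inch '[{"dx":-46,"dy":8.5,"dz":0,"rx":0,"ry":0,"rz":0,"hand":-1},{"dx":-46,"dy":8.5,"dz":0,"rx":0,"ry":0,"rz":0,"hand":-1},{"dx":-46,"dy":8.5,"dz":0,"rx":0,"ry":0,"rz":0,"hand":-1},{"dx":-46,"dy":8.5,"dz":0,"rx":0,"ry":0,"rz":0,"hand":-1},{"dx":-46,"dy":8.5,"dz":0,"rx":0,"ry":0,"rz":0,"hand":-1},{"dx":-46,"dy":8.5,"dz":0,"rx":0,"ry":0,"rz":0,"hand":-1},{"dx":-46,"dy":8.5,"dz":0,"rx":0,"ry":0,"rz":0,"hand":-1},{"dx":-46,"dy":8.5,"dz":0,"rx":0,"ry":0,"rz":0,"hand":-1},{"dx":-46,"dy":8.5,"dz":0,"rx":0,"ry":0,"rz":0,"hand":-1},{"dx":-46,"dy":8.5,"dz":0,"rx":0,"ry":0,"rz":0,"hand":-1}]'
python3 go.py .491 -.1155 .12 84.7
```

```text
clock: 3.8
position: [0.4944, -0.113, 0.3306]
tool_rot: [3.141, -0.0, 1.485]
force: [1.1, 0.9, 0.1]
grip_width: 0.085
t 3.8 now [ 0.4944 -0.113   0.3306] [ 1.7996e+02 -2.0000e-02  8.5090e+01] w 0.085 F [1.1 0.9 0.1]
shift in current axes [ -2.8  -3.3 210.6]  in target axes [ -2.8  -3.2 210.6] rotvec [ 0.001 -0.     0.007] q7 0.21
```

```bash

python3 -m inch '[{"dx":-1.5,"dy":-1.5,"dz":45,"rx":0,"ry":0,"rz":0.006,"hand":-1},{"dx":-1.3,"dy":-1.5,"dz":45,"rx":0,"ry":0,"rz":0,"hand":-1},{"dx":0,"dy":0,"dz":45,"rx":0,"ry":0,"rz":0,"hand":-1},{"dx":0,"dy":0,"dz":45,"rx":0,"ry":0,"rz":0,"hand":-1},{"dx":0,"dy":0,"dz":45,"rx":0,"ry":0,"rz":0,"hand":-1},{"dx":0,"dy":0,"dz":35,"rx":0,"ry":0,"rz":0,"hand":-1},{"dx":0,"dy":0,"dz":0,"rx":0,"ry":0,"rz":0,"hand":-1},{"dx":0,"dy":0,"dz":0,"rx":0,"ry":0,"rz":0,"hand":-1}]' 40
python3 go.py .491 -.1155 .012 84.7
python3 - <<'E'
from m import *
im,D=bot.grab_frame("scene");a=cv2.resize(im[130:270,210:370],None,fx=4.2,fy=4.2,interpolation=cv2.INTER_CUBIC);save('s2',a)
im,D=bot.grab_frame("top");save('t2',cv2.resize(im[150:270,300:440],None,fx=4.2,fy=4.2,interpolation=cv2.INTER_CUBIC))
E
```

```text
clock: 4.6
position: [0.4914, -0.1142, 0.071]
tool_rot: [-3.141, 0.0, 1.478]
force: [-0.4, -0.2, 0.6]
grip_width: 0.0852
t 4.6 now [ 0.4914 -0.1142  0.071 ] [-1.7998e+02  1.0000e-02  8.4690e+01] w 0.0852 F [-0.4 -0.2  0.6]
shift in current axes [-1.3 -0.2 59. ]  in target axes [-1.4 -0.3 59. ] rotvec [-0.  0. -0.] q7 0.45
```

View pics/s2.png

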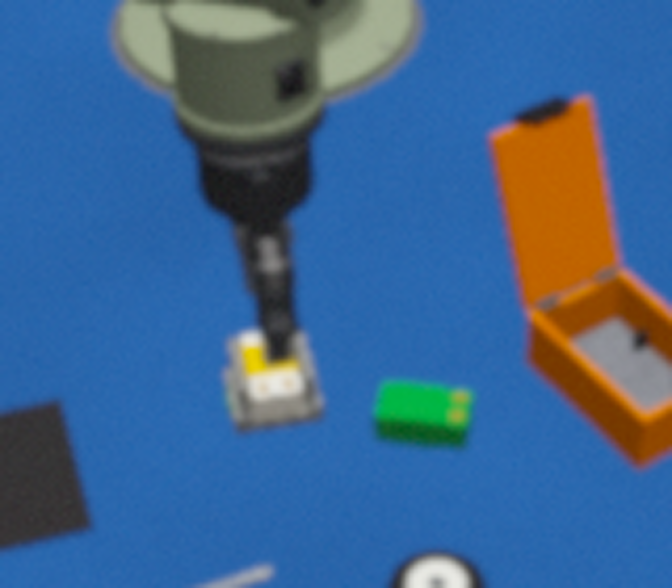

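The fingers stand above the pack ends, with the front fingertip near crop (280,350), and the cradle is clear. Descending.

```bash

python3 -m inch '[{"dx":-1.3,"dy":0,"dz":15,"rx":0,"ry":0,"rz":0,"hand":-1},{"dx":0,"dy":0,"dz":15,"rx":0,"ry":0,"rz":0,"hand":-1},{"dx":0,"dy":0,"dz":15,"rx":0,"ry":0,"rz":0,"hand":-1},{"dx":0,"dy":0,"dz":14,"rx":0,"ry":0,"rz":0,"hand":-1},{"dx":0,"dy":0,"dz":0,"rx":0,"ry":0,"rz":0,"hand":-1},{"dx":0,"dy":0,"dz":0,"rx":0,"ry":0,"rz":0,"hand":-1}]' 40
python3 go.py .491 -.1155 .012 84.7
```

```text
clock: 5.3
position: [0.4916, -0.1152, 0.0121]
tool_rot: [3.141, 0.0, 1.479]
force: [-0.2, 0.1, -0.7]
grip_width: 0.0855
t 5.3 now [ 0.4916 -0.1152  0.0121] [179.96   0.    84.72] w 0.0855 F [-0.2  0.1 -0.7]
shift in current axes [-0.4 -0.6  0.1]  in target axes [-0.4 -0.6  0.1] rotvec [0.001 0.    0.   ] q7 0.51
```

Close gently.

```bash

python3 -m inch '[{"dx":0,"dy":0,"dz":0,"rx":0,"ry":0,"rz":0,"hand":-0.5},{"dx":0,"dy":0,"dz":0,"rx":0,"ry":0,"rz":0,"hand":-0.3},{"dx":0,"dy":0,"dz":0,"rx":0,"ry":0,"rz":0,"hand":0},{"dx":0,"dy":0,"dz":0,"rx":0,"ry":0,"rz":0,"hand":0.2},{"dx":0,"dy":0,"dz":0,"rx":0,"ry":0,"rz":0,"hand":0.2},{"dx":0,"dy":0,"dz":0,"rx":0,"ry":0,"rz":0,"hand":0.2},{"dx":0,"dy":0,"dz":0,"rx":0,"ry":0,"rz":0,"hand":0.2},{"dx":0,"dy":0,"dz":0,"rx":0,"ry":0,"rz":0,"hand":0.2}]' 40
python3 go.py .491 -.1155 .012 84.7
```

```text
clock: 6.1
position: [0.4917, -0.1151, 0.0122]
tool_rot: [3.14, -0.0, 1.479]
force: [-0.8, 0.8, 11.4]
grip_width: 0.065
t 6.1 now [ 0.4917 -0.1151  0.0122] [ 1.7993e+02 -1.0000e-02  8.4730e+01] w 0.065 F [-0.8  0.8 11.4]
shift in current axes [-0.5 -0.6  0.2]  in target axes [-0.5 -0.6  0.2] rotvec [ 0.001 -0.     0.001] q7 0.51
```

```bash

python3 -m inch '[{"dx":0,"dy":0,"dz":-5,"rx":0,"ry":0,"rz":0,"hand":0.2},{"dx":0,"dy":0,"dz":-5,"rx":0,"ry":0,"rz":0,"hand":0.2},{"dx":0,"dy":0,"dz":-10,"rx":0,"ry":0,"rz":0,"hand":0.2},{"dx":0,"dy":0,"dz":-20,"rx":0,"ry":0,"rz":0,"hand":0.2},{"dx":0,"dy":0,"dz":-30,"rx":0,"ry":0,"rz":0,"hand":0.2},{"dx":0,"dy":0,"dz":-30,"rx":0,"ry":0,"rz":0,"hand":0.2},{"dx":0,"dy":0,"dz":0,"rx":0,"ry":0,"rz":0,"hand":0.2}]' 40
python3 go.py .511 -.329 .11 84.7
python3 - <<'E'
from m import *
im,D=bot.grab_frame("scene");a=cv2.resize(im[130:270,210:370],None,fx=4.2,fy=4.2,interpolation=cv2.INTER_CUBIC);save('s3',a)
E
```

```text
clock: 6.8
position: [0.4927, -0.1154, 0.1149]
tool_rot: [3.137, -0.0, 1.479]
force: [0.2, 0.1, -1.3]
grip_width: 0.0652
t 6.8 now [ 0.4927 -0.1154  0.1149] [ 1.7972e+02 -1.0000e-02  8.4720e+01] w 0.0652 F [ 0.2  0.1 -1.3]
shift in current axes [-211.    37.9    5.1]  in target axes [-211.    37.9    4.9] rotvec [ 0.005 -0.     0.   ] q7 0.42
```

View pics/s3.png

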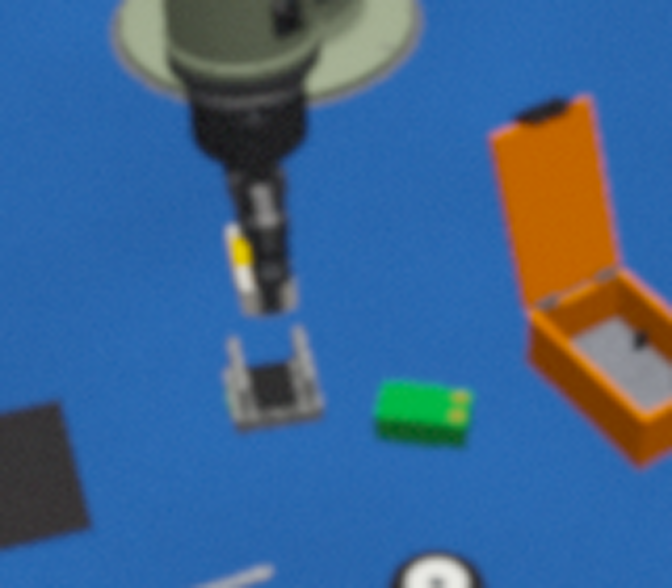

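```bash

python3 -m inch '[{"dx":-20,"dy":4,"dz":0,"rx":0.005,"ry":0,"rz":0,"hand":0.2},{"dx":-35,"dy":6,"dz":0,"rx":0,"ry":0,"rz":0,"hand":0.2},{"dx":-35,"dy":6,"dz":0,"rx":0,"ry":0,"rz":0,"hand":0.2},{"dx":-35,"dy":6,"dz":0,"rx":0,"ry":0,"rz":0,"hand":0.2},{"dx":-35,"dy":6,"dz":0,"rx":0,"ry":0,"rz":0,"hand":0.2},{"dx":-31,"dy":6,"dz":0,"rx":0,"ry":0,"rz":0,"hand":0.2},{"dx":-20,"dy":4,"dz":0,"rx":0,"ry":0,"rz":0,"hand":0.2},{"dx":0,"dy":0,"dz":0,"rx":0,"ry":0,"rz":0,"hand":0.2},{"dx":0,"dy":0,"dz":0,"rx":0,"ry":0,"rz":0,"hand":0.2}]' 40
python3 go.py .511 -.329 -.001 84.7
python3 - <<'E'
from m import *
im,D=bot.grab_frame("scene");a=cv2.resize(im[160:300,140:300],None,fx=4.2,fy=4.2,interpolation=cv2.INTER_CUBIC);save('s4',a)
E
```

```text
clock: 7.75
position: [0.509, -0.3284, 0.1103]
tool_rot: [-3.135, -0.001, 1.478]
force: [0.0, 1.0, -1.4]
grip_width: 0.0655
t 7.75 now [ 0.509  -0.3284  0.1103] [-1.7964e+02 -4.0000e-02  8.4690e+01] w 0.0655 F [ 0.   1.  -1.4]
shift in current axes [ -0.5   2.7 111.3]  in target axes [ -0.4   2.  111.3] rotvec [-0.006 -0.001 -0.   ] q7 0.73
```

View pics/s4.png

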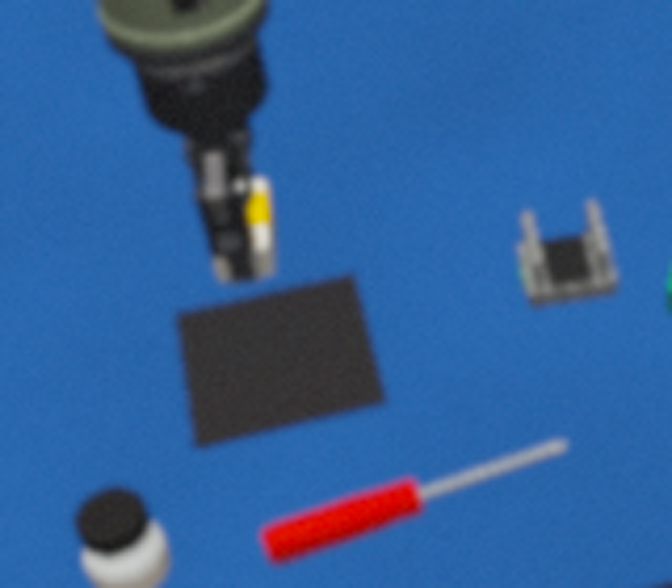

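```bash

python3 -m inch '[{"dx":0,"dy":2,"dz":20,"rx":-0.006,"ry":0,"rz":0,"hand":0.2},{"dx":0,"dy":0,"dz":30,"rx":0,"ry":0,"rz":0,"hand":0.2},{"dx":0,"dy":0,"dz":30,"rx":0,"ry":0,"rz":0,"hand":0.2},{"dx":0,"dy":0,"dz":15,"rx":0,"ry":0,"rz":0,"hand":0.2},{"dx":0,"dy":0,"dz":8,"rx":0,"ry":0,"rz":0,"hand":0.2},{"dx":0,"dy":0,"dz":4,"rx":0,"ry":0,"rz":0,"hand":0.2},{"dx":0,"dy":0,"dz":0,"rx":0,"ry":0,"rz":0,"hand":0.2},{"dx":0,"dy":0,"dz":0,"rx":0,"ry":0,"rz":0,"hand":0.2}]' 40
python3 go.py .511 -.329 -.001 84.7
```

```text
clock: 8.6
position: [0.5121, -0.3291, 0.0051]
tool_rot: [3.139, 0.001, 1.479]
force: [1.3, -0.2, -0.9]
grip_width: 0.0651
t 8.6 now [ 0.5121 -0.3291  0.0051] [1.7988e+02 3.0000e-02 8.4730e+01] w 0.0651 F [ 1.3 -0.2 -0.9]
shift in current axes [-0.  -1.1  6.1]  in target axes [-0.  -1.1  6.1] rotvec [0.002 0.001 0.001] q7 0.79
```

```bash

python3 -m inch '[{"dx":0,"dy":0,"dz":2,"rx":0,"ry":0,"rz":0,"hand":0.2},{"dx":0,"dy":0,"dz":2,"rx":0,"ry":0,"rz":0,"hand":0.2},{"dx":0,"dy":0,"dz":1,"rx":0,"ry":0,"rz":0,"hand":0.2},{"dx":0,"dy":0,"dz":0,"rx":0,"ry":0,"rz":0,"hand":0.2},{"dx":0,"dy":0,"dz":0,"rx":0,"ry":0,"rz":0,"hand":0.2}]' 40
python3 go.py .511 -.329 -.001 84.7
```

```text
clock: 9.1
position: [0.5117, -0.3288, -0.0007]
tool_rot: [3.14, -0.0, 1.479]
force: [-1.7, 0.9, 4.3]
grip_width: 0.0651
t 9.1 now [ 0.5117 -0.3288 -0.0007] [179.93  -0.    84.73] w 0.0651 F [-1.7  0.9  4.3]
shift in current axes [-0.2 -0.7  0.3]  in target axes [-0.2 -0.7  0.3] rotvec [ 0.001 -0.     0.   ] q7 0.79
```

Contact (4.3 N). I'll release slowly and then rise.

```bash

python3 -m inch '[{"dx":0,"dy":0,"dz":0,"rx":0,"ry":0,"rz":0,"hand":-0.6},{"dx":0,"dy":0,"dz":0,"rx":0,"ry":0,"rz":0,"hand":-0.8},{"dx":0,"dy":0,"dz":0,"rx":0,"ry":0,"rz":0,"hand":-1},{"dx":0,"dy":0,"dz":0,"rx":0,"ry":0,"rz":0,"hand":-1},{"dx":0,"dy":0,"dz":-5,"rx":0,"ry":0,"rz":0,"hand":-1},{"dx":0,"dy":0,"dz":-30,"rx":0,"ry":0,"rz":0,"hand":-1},{"dx":0,"dy":0,"dz":-40,"rx":0,"ry":0,"rz":0,"hand":-1},{"dx":0,"dy":0,"dz":-30,"rx":0,"ry":0,"rz":0,"hand":-1}]' 40
python3 -m inch '[{"dx":0,"dy":0,"dz":0,"rx":0,"ry":0,"rz":0.149,"hand":-1},{"dx":0,"dy":0,"dz":0,"rx":0,"ry":0,"rz":0.149,"hand":-1},{"dx":0,"dy":0,"dz":0,"rx":0,"ry":0,"rz":0.149,"hand":-1},{"dx":0,"dy":0,"dz":0,"rx":0,"ry":0,"rz":0.149,"hand":-1},{"dx":0,"dy":0,"dz":0,"rx":0,"ry":0,"rz":0.149,"hand":-1},{"dx":0,"dy":0,"dz":0,"rx":0,"ry":0,"rz":0.149,"hand":-1},{"dx":0,"dy":0,"dz":0,"rx":0,"ry":0,"rz":0.149,"hand":-1},{"dx":0,"dy":0,"dz":0,"rx":0,"ry":0,"rz":0.149,"hand":-1},{"dx":0,"dy":0,"dz":0,"rx":0,"ry":0,"rz":0.149,"hand":-1},{"dx":0,"dy":0,"dz":0,"rx":0,"ry":0,"rz":0.149,"hand":-1}]' 40
python3 go.py .511 -.329 .004 -5.3
python3 - <<'E'
from m import *
im,D=bot.grab_frame("scene");a=cv2.resize(im[160:300,140:300],None,fx=4.2,fy=4.2,interpolation=cv2.INTER_CUBIC);save('s5',a)
im,D=bot.grab_frame("top");a=cv2.resize(im[150:290,380:520],None,fx=4.2,fy=4.2,interpolation=cv2.INTER_CUBIC);save('t5',a)
E
```

```text
clock: 9.9
position: [0.5116, -0.3292, 0.1064]
tool_rot: [3.14, 0.001, 1.478]
force: [0.0, -0.0, -0.3]
grip_width: 0.0856
clock: 10.9
position: [0.5117, -0.3287, 0.1045]
tool_rot: [-3.142, -0.002, -0.017]
force: [0.6, -0.2, -1.4]
grip_width: 0.0853
t 10.9 now [ 0.5117 -0.3287  0.1045] [-1.8e+02 -9.0e-02 -9.9e-01] w 0.0853 F [ 0.6 -0.2 -1.4]
shift in current axes [ -0.8   0.3 100.5]  in target axes [ -0.6   0.4 100.5] rotvec [-0.    -0.002  0.075] q7 -0.44
```

View pics/s5.png

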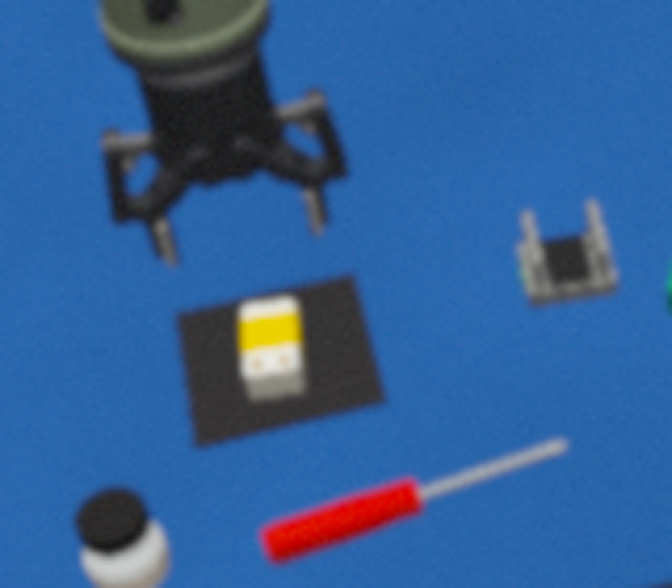

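View pics/t5.png

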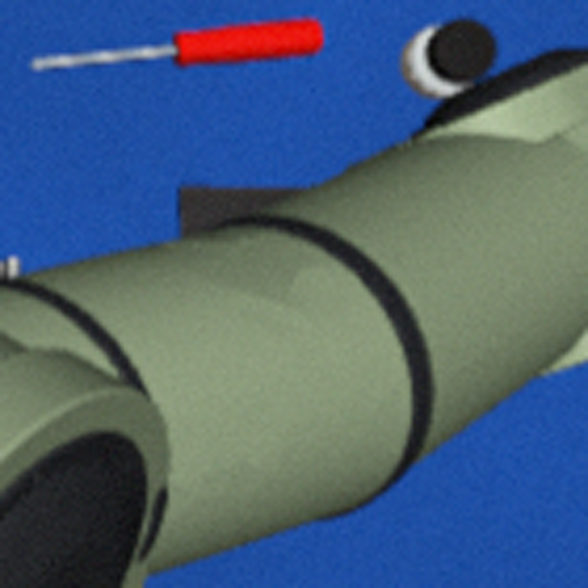

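```bash

python3 -m inch '[{"dx":0,"dy":0.3,"dz":20,"rx":0,"ry":0,"rz":0.075,"hand":-1},{"dx":0,"dy":0,"dz":30,"rx":0,"ry":0,"rz":0,"hand":-1},{"dx":0,"dy":0,"dz":25,"rx":0,"ry":0,"rz":0,"hand":-1},{"dx":0,"dy":0,"dz":15,"rx":0,"ry":0,"rz":0,"hand":-1},{"dx":0,"dy":0,"dz":6,"rx":0,"ry":0,"rz":0,"hand":-1},{"dx":0,"dy":0,"dz":4,"rx":0,"ry":0,"rz":0,"hand":-1},{"dx":0,"dy":0,"dz":0,"rx":0,"ry":0,"rz":0,"hand":-1},{"dx":0,"dy":0,"dz":0,"rx":0,"ry":0,"rz":0,"hand":-1}]' 40
python3 go.py .5117 -.329 .005 -5.3
```

```text
clock: 11.8
position: [0.512, -0.3294, 0.005]
tool_rot: [3.141, -0.002, -0.086]
force: [0.3, -0.2, 0.0]
grip_width: 0.085
t 11.8 now [ 0.512  -0.3294  0.005 ] [ 1.7997e+02 -1.1000e-01 -4.9100e+00] w 0.085 F [ 0.3 -0.2  0. ]
shift in current axes [-0.3 -0.4 -0. ]  in target axes [-0.3 -0.4 -0. ] rotvec [ 0.    -0.002  0.007] q7 -0.41
```

```bash

python3 -m inch '[{"dx":-0.3,"dy":-0.4,"dz":0,"rx":0,"ry":-0.002,"rz":0.006,"hand":-0.5},{"dx":0,"dy":0,"dz":0,"rx":0,"ry":0,"rz":0,"hand":0},{"dx":0,"dy":0,"dz":0,"rx":0,"ry":0,"rz":0,"hand":0.2},{"dx":0,"dy":0,"dz":0,"rx":0,"ry":0,"rz":0,"hand":0.5},{"dx":0,"dy":0,"dz":0,"rx":0,"ry":0,"rz":0,"hand":0.7},{"dx":0,"dy":0,"dz":0,"rx":0,"ry":0,"rz":0,"hand":0.7},{"dx":0,"dy":0,"dz":0,"rx":0,"ry":0,"rz":0,"hand":0.7},{"dx":0,"dy":0,"dz":0,"rx":0,"ry":0,"rz":0,"hand":0.7},{"dx":0,"dy":0,"dz":0,"rx":0,"ry":0,"rz":0,"hand":0.7}]' 40
python3 go.py .5117 -.329 .005 -5.3
```

```text
clock: 12.7
position: [0.5115, -0.3287, 0.0045]
tool_rot: [-3.141, 0.001, -0.092]
force: [-1.1, 2.1, 5.5]
grip_width: 0.0356
t 12.7 now [ 0.5115 -0.3287  0.0045] [-1.7999e+02  4.0000e-02 -5.2800e+00] w 0.0356 F [-1.1  2.1  5.5]
shift in current axes [ 0.2  0.3 -0.5]  in target axes [ 0.2  0.3 -0.5] rotvec [-0.     0.001  0.   ] q7 -0.42
```

```bash

python3 -m inch '[{"dx":0,"dy":0,"dz":-5,"rx":0,"ry":0,"rz":0,"hand":0.7},{"dx":0,"dy":0,"dz":-10,"rx":0,"ry":0,"rz":0,"hand":0.7},{"dx":0,"dy":0,"dz":-25,"rx":0,"ry":0,"rz":0,"hand":0.7},{"dx":0,"dy":0,"dz":-25,"rx":0,"ry":0,"rz":-0.07,"hand":0.7},{"dx":0,"dy":0,"dz":-25,"rx":0,"ry":0,"rz":-0.14,"hand":0.7},{"dx":0,"dy":0,"dz":-20,"rx":0,"ry":0,"rz":-0.14,"hand":0.7},{"dx":0,"dy":0,"dz":-20,"rx":0,"ry":0,"rz":-0.14,"hand":0.7},{"dx":0,"dy":0,"dz":-10,"rx":0,"ry":0,"rz":-0.14,"hand":0.7},{"dx":0,"dy":0,"dz":0,"rx":0,"ry":0,"rz":-0.14,"hand":0.7},{"dx":0,"dy":0,"dz":0,"rx":0,"ry":0,"rz":-0.14,"hand":0.7}]' 40
python3 -m inch '[{"dx":0,"dy":0,"dz":0,"rx":0,"ry":0,"rz":-0.14,"hand":0.7},{"dx":0,"dy":0,"dz":0,"rx":0,"ry":0,"rz":-0.14,"hand":0.7},{"dx":0,"dy":0,"dz":0,"rx":0,"ry":0,"rz":-0.14,"hand":0.7},{"dx":0,"dy":0,"dz":0,"rx":0,"ry":0,"rz":-0.14,"hand":0.7},{"dx":0,"dy":0,"dz":0,"rx":0,"ry":0,"rz":-0.14,"hand":0.7},{"dx":0,"dy":0,"dz":0,"rx":0,"ry":0,"rz":-0.14,"hand":0.7},{"dx":0,"dy":0,"dz":0,"rx":0,"ry":0,"rz":-0.14,"hand":0.7},{"dx":0,"dy":0,"dz":0,"rx":0,"ry":0,"rz":0,"hand":0.7},{"dx":0,"dy":0,"dz":0,"rx":0,"ry":0,"rz":0,"hand":0.7}]' 40
python3 go.py .60 -.1 .17 106.6
python3 - <<'E'
from m import *
im,D=bot.grab_frame("scene");a=cv2.resize(im[130:270,140:300],None,fx=4.2,fy=4.2,interpolation=cv2.INTER_CUBIC);save('s6',a)
E
```

```text
clock: 13.7
position: [0.5115, -0.3289, 0.1453]
tool_rot: [3.141, 0.001, 0.823]
force: [-0.1, -0.6, -1.1]
grip_width: 0.0353
clock: 14.6
position: [0.5113, -0.329, 0.1446]
tool_rot: [-3.141, 0.0, 1.793]
force: [-0.4, -0.3, -1.1]
grip_width: 0.0356
t 14.6 now [ 0.5113 -0.329   0.1446] [-179.96    0.    102.73] w 0.0356 F [-0.4 -0.3 -1.1]
shift in current axes [203.9 137.  -25.5]  in target axes [194.1 150.5 -25.4] rotvec [-0.001  0.    -0.068] q7 0.97
```

View pics/s6.png

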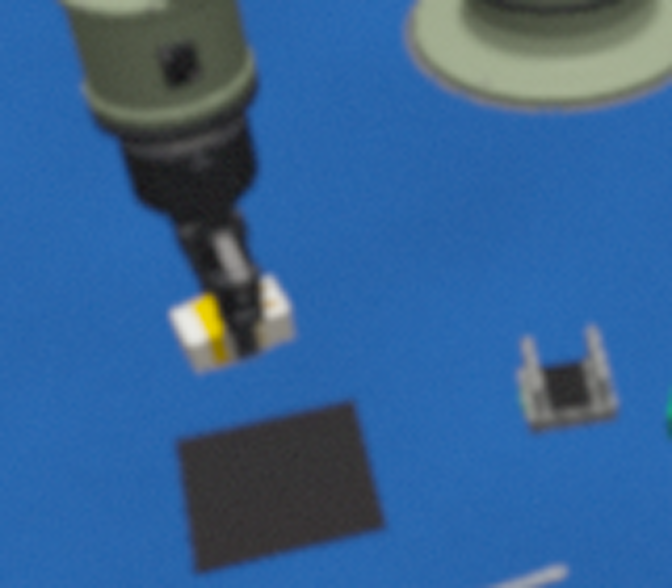

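```bash

python3 -m inch '[{"dx":0,"dy":0,"dz":-5,"rx":0,"ry":0,"rz":-0.068,"hand":0.7},{"dx":20,"dy":15,"dz":-5,"rx":0,"ry":0,"rz":0,"hand":0.7},{"dx":34,"dy":26,"dz":-5,"rx":0,"ry":0,"rz":0,"hand":0.7},{"dx":34,"dy":26,"dz":-5,"rx":0,"ry":0,"rz":0,"hand":0.7},{"dx":34,"dy":26,"dz":-5,"rx":0,"ry":0,"rz":0,"hand":0.7},{"dx":34,"dy":26,"dz":0,"rx":0,"ry":0,"rz":0,"hand":0.7},{"dx":34,"dy":26,"dz":0,"rx":0,"ry":0,"rz":0,"hand":0.7}]' 40
python3 go.py .5605 .1343 .13 106.6
```

```text
clock: 15.35
position: [0.5954, -0.103, 0.1694]
tool_rot: [-3.141, -0.0, 1.862]
force: [0.7, -0.4, -0.2]
grip_width: 0.0359
t 15.35 now [ 0.5954 -0.103   0.1694] [-179.95   -0.    106.71] w 0.0359 F [ 0.7 -0.4 -0.2]
shift in current axes [237.3  34.9  39.3]  in target axes [237.4  34.4  39.4] rotvec [-0.001 -0.     0.002] q7 0.62
```

```bash

python3 -m inch '[{"dx":33,"dy":5,"dz":0,"rx":0,"ry":0,"rz":0,"hand":0.7},{"dx":33,"dy":5,"dz":0,"rx":0,"ry":0,"rz":0,"hand":0.7},{"dx":33,"dy":5,"dz":0,"rx":0,"ry":0,"rz":0,"hand":0.7},{"dx":33,"dy":5,"dz":0,"rx":0,"ry":0,"rz":0,"hand":0.7},{"dx":33,"dy":5,"dz":0,"rx":0,"ry":0,"rz":0,"hand":0.7},{"dx":33,"dy":5,"dz":0,"rx":0,"ry":0,"rz":0,"hand":0.7},{"dx":33,"dy":4,"dz":0,"rx":0,"ry":0,"rz":0,"hand":0.7},{"dx":0,"dy":0,"dz":0,"rx":0,"ry":0,"rz":0,"hand":0.7},{"dx":0,"dy":0,"dz":0,"rx":0,"ry":0,"rz":0,"hand":0.7}]' 40
python3 go.py .5605 .1343 .09 106.6
python3 - <<'E'
from m import *
im,D=bot.grab_frame("scene");a=cv2.resize(im[110:270,280:440],None,fx=3.7,fy=3.7,interpolation=cv2.INTER_CUBIC);save('s7',a)
im,D=bot.grab_frame("top");save('t7',im)
E
```

```text
clock: 16.25
position: [0.5602, 0.1267, 0.1691]
tool_rot: [-3.14, -0.0, 1.865]
force: [-0.3, -0.4, -1.4]
grip_width: 0.0352
t 16.25 now [0.5602 0.1267 0.1691] [-179.93   -0.    106.85] w 0.0352 F [-0.3 -0.4 -1.4]
shift in current axes [ 7.2  2.6 79.1]  in target axes [ 7.2  2.5 79.1] rotvec [-0.001 -0.     0.004] q7 0.23
```

View pics/s7.png

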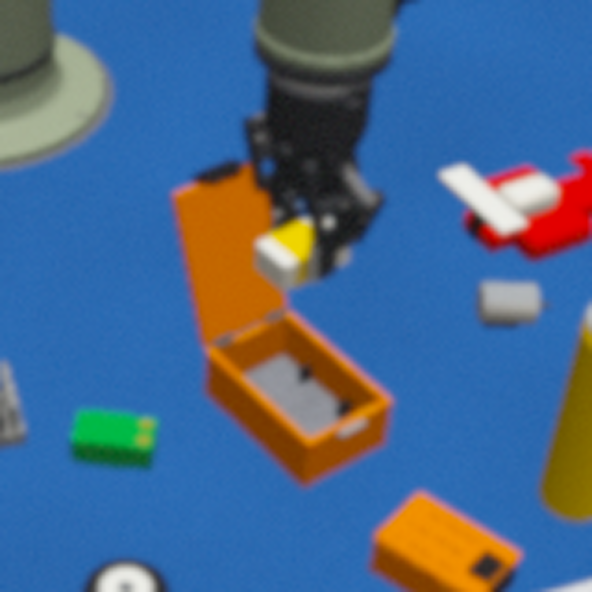

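View pics/t7.png

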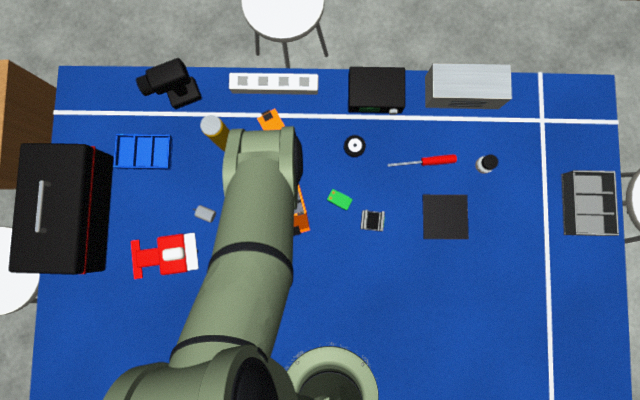

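```bash
cat > ov.py <<'E'
from m import *
def box(c,R2,l,w,z0,z1):
    pts=[]
    for z in(z0,z1):
        q=np.array([[-l,-w],[l,-w],[l,w],[-l,w]])/2
        pts.append(np.c_[q@R2.T+c,np.full(4,z)])
    return np.array(pts)
def r2(a): return np.array([[np.cos(a),-np.sin(a)],[np.sin(a),np.cos(a)]])
def draw(im,c,B,s,o,col):
    p=(proj(c,B)[...,::-1]-np.array(o)+.5)*s-.5   # 2,4,2 (x,y)
    for k in(0,1): cv2.polylines(im,[np.round(p[k]*16).astype(np.int32)],True,col,1,cv2.LINE_AA,4)
    for i in range(4): cv2.polylines(im,[np.round(p[:,i]*16).astype(np.int32)],False,col,1,cv2.LINE_AA,4)
def run(name,cx=.5605,cy=.1343,ca=196.6,px=0):
    im,D=bot.grab_frame("scene");c=cal("scene");s=bot.observe();o=(285,140);f=6
    a=np.ascontiguousarray(cv2.resize(im[o[1]:o[1]+95,o[0]:o[0]+120],None,fx=f,fy=f,interpolation=cv2.INTER_CUBIC))
    p=np.array(s["position"]);yaw=s["tool_rot"][2];R=r2(yaw)
    draw(a,c,box(p[:2]+R@[px,0],R,.066,.036,p[2]-.0015,p[2]+.0245),f,o,(255,0,255))
    draw(a,c,box(np.array([cx,cy]),r2(np.radians(ca)),.134,.088,0,.05),f,o,(0,255,0))
    save(name,a)
E
python3 -c "
from ov import *
run('ov1')"
```

```text
(no output)
```

View pics/ov1.png

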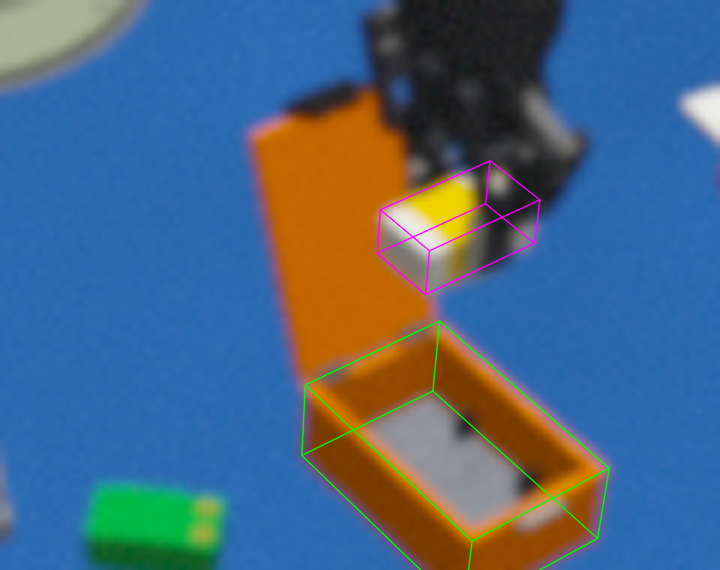

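```bash

python3 -m inch '[{"dx":4,"dy":1.3,"dz":15,"rx":0,"ry":0,"rz":0.004,"hand":0.7},{"dx":3.2,"dy":1.2,"dz":25,"rx":0,"ry":0,"rz":0,"hand":0.7},{"dx":0,"dy":0,"dz":25,"rx":0,"ry":0,"rz":0,"hand":0.7},{"dx":0,"dy":0,"dz":25,"rx":0,"ry":0,"rz":0,"hand":0.7},{"dx":0,"dy":0,"dz":14,"rx":0,"ry":0,"rz":0,"hand":0.7},{"dx":0,"dy":0,"dz":0,"rx":0,"ry":0,"rz":0,"hand":0.7},{"dx":0,"dy":0,"dz":0,"rx":0,"ry":0,"rz":0,"hand":0.7},{"dx":0,"dy":0,"dz":0,"rx":0,"ry":0,"rz":0,"hand":0.7}]' 40
python3 go.py .5605 .1343 .0065 106.6
python3 -c "
from ov import *
run('ov2')
im,D=bot.grab_frame('top');save('t8',im[100:280,200:400].repeat(3,0).repeat(3,1))"
```

```text
clock: 17.2
position: [0.5612, 0.1338, 0.0661]
tool_rot: [3.141, -0.0, 1.861]
force: [-0.5, 0.7, -0.5]
grip_width: 0.0355
t 17.2 now [0.5612 0.1338 0.0661] [ 1.7997e+02 -2.0000e-02  1.0665e+02] w 0.0355 F [-0.5  0.7 -0.5]
shift in current axes [ 0.7 -0.6 59.6]  in target axes [ 0.7 -0.6 59.6] rotvec [ 0.001 -0.     0.001] q7 0.27
```

View pics/ov2.png

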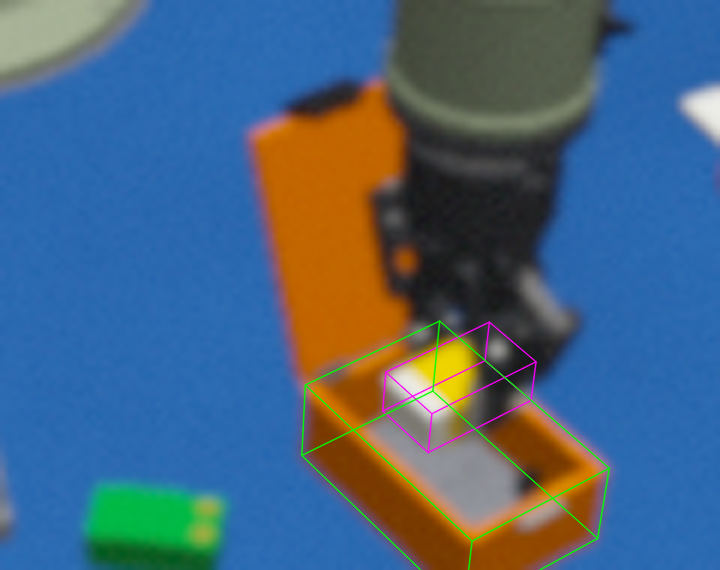

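View pics/t8.png

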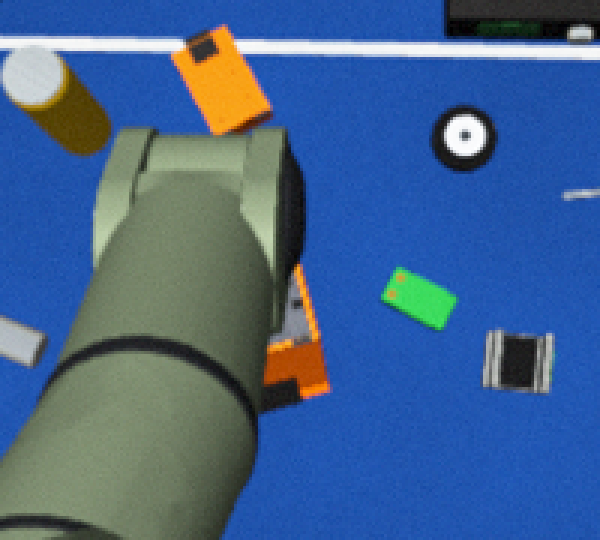

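```bash
python3 -c "
from m import *
im,D=bot.grab_frame('top');P=cloud(cal('top'),D)
for x in(.40,.42,.44,.46,.48,.5,.52,.56):
  r=[]
  for y in(.05,.08,.1,.12,.14,.16,.2):
    k=(abs(P[...,0]-x)<.006)&(abs(P[...,1]-y)<.006)&(P[...,2]>.06)
    r.append(np.round(np.median(P[k][:,2]),2) if k.any() else 0)
  print(x,r)
"
```

```text
0.4 [0, np.float64(0.61), np.float64(0.66), np.float64(0.68), np.float64(0.69), np.float64(0.69), 0]
0.42 [0, np.float64(0.61), np.float64(0.64), np.float64(0.66), np.float64(0.67), np.float64(0.66), 0]
0.44 [0, np.float64(0.59), np.float64(0.62), np.float64(0.64), np.float64(0.64), np.float64(0.64), 0]
0.46 [0, np.float64(0.54), np.float64(0.6), np.float64(0.62), np.float64(0.62), np.float64(0.61), 0]
0.48 [0, np.float64(0.51), np.float64(0.57), np.float64(0.59), np.float64(0.59), np.float64(0.58), 0]
0.5 [0, np.float64(0.48), np.float64(0.55), np.float64(0.56), np.float64(0.57), np.float64(0.55), 0]
0.52 [0, np.float64(0.46), np.float64(0.52), np.float64(0.53), np.float64(0.54), np.float64(0.53), 0]
0.56 [0, np.float64(0.44), np.float64(0.48), np.float64(0.48), np.float64(0.48), np.float64(0.47), 0]
```

```bash

python3 -m inch '[{"dx":0.7,"dy":-0.6,"dz":10,"rx":0,"ry":0,"rz":0,"hand":0.7},{"dx":0,"dy":0,"dz":10,"rx":0,"ry":0,"rz":0,"hand":0.7},{"dx":0,"dy":0,"dz":8,"rx":0,"ry":0,"rz":0,"hand":0.7},{"dx":0,"dy":0,"dz":6,"rx":0,"ry":0,"rz":0,"hand":0.7},{"dx":0,"dy":0,"dz":4,"rx":0,"ry":0,"rz":0,"hand":0.7},{"dx":0,"dy":0,"dz":0,"rx":0,"ry":0,"rz":0,"hand":0.7},{"dx":0,"dy":0,"dz":0,"rx":0,"ry":0,"rz":0,"hand":0.7}]' 40
python3 go.py .5605 .1343 .0065 106.6
python3 -c "
from ov import *
run('ov3')"
```

```text
clock: 18.05
position: [0.5599, 0.1342, 0.0272]
tool_rot: [-3.141, -0.0, 1.862]
force: [-0.0, -0.8, -0.9]
grip_width: 0.0354
t 18.05 now [0.5599 0.1342 0.0272] [-1.7995e+02 -2.0000e-02  1.0666e+02] w 0.0354 F [-0.  -0.8 -0.9]
shift in current axes [-0.1  0.7 20.7]  in target axes [-0.1  0.6 20.7] rotvec [-0.001 -0.     0.001] q7 0.29
```

View pics/ov3.png

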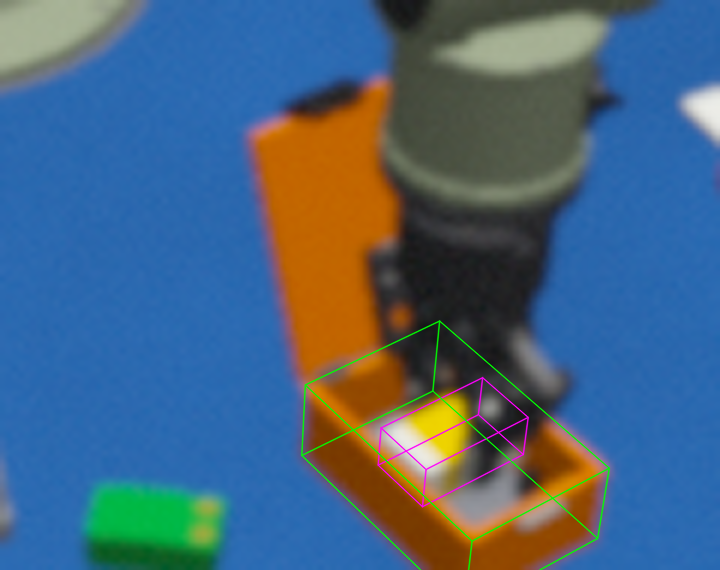

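Well aligned and no contact. Now the last 20 mm, slowly.

```bash

python3 -m inch '[{"dx":0,"dy":0.6,"dz":3,"rx":0,"ry":0,"rz":0,"hand":0.7},{"dx":0,"dy":0,"dz":3,"rx":0,"ry":0,"rz":0,"hand":0.7},{"dx":0,"dy":0,"dz":3,"rx":0,"ry":0,"rz":0,"hand":0.7},{"dx":0,"dy":0,"dz":3,"rx":0,"ry":0,"rz":0,"hand":0.7},{"dx":0,"dy":0,"dz":3,"rx":0,"ry":0,"rz":0,"hand":0.7},{"dx":0,"dy":0,"dz":2,"rx":0,"ry":0,"rz":0,"hand":0.7},{"dx":0,"dy":0,"dz":0,"rx":0,"ry":0,"rz":0,"hand":0.7},{"dx":0,"dy":0,"dz":0,"rx":0,"ry":0,"rz":0,"hand":0.7}]' 40
python3 go.py .5605 .1343 .0065 106.6
python3 -m inch '[{"dx":0,"dy":0,"dz":1.5,"rx":0,"ry":0,"rz":0,"hand":0.7},{"dx":0,"dy":0,"dz":1,"rx":0,"ry":0,"rz":0,"hand":0.7},{"dx":0,"dy":0,"dz":0,"rx":0,"ry":0,"rz":0,"hand":0.7},{"dx":0,"dy":0,"dz":0,"rx":0,"ry":0,"rz":0,"hand":0.7}]' 40
python3 go.py .5605 .1343 .0065 106.6
```

```text
clock: 18.9
position: [0.5603, 0.1344, 0.0101]
tool_rot: [-3.141, -0.0, 1.862]
force: [0.6, 0.3, -0.9]
grip_width: 0.0357
t 18.9 now [0.5603 0.1344 0.0101] [-1.7994e+02 -2.0000e-02  1.0667e+02] w 0.0357 F [ 0.6  0.3 -0.9]
shift in current axes [-0.1  0.1  3.6]  in target axes [-0.1  0.1  3.6] rotvec [-0.001 -0.     0.001] q7 0.3
clock: 19.3
position: [0.5603, 0.1344, 0.0076]
tool_rot: [-3.141, -0.0, 1.862]
force: [0.4, -0.2, -0.9]
grip_width: 0.0352
t 19.3 now [0.5603 0.1344 0.0076] [-1.7994e+02 -2.0000e-02  1.0667e+02] w 0.0352 F [ 0.4 -0.2 -0.9]
shift in current axes [-0.2  0.1  1.1]  in target axes [-0.2  0.1  1.1] rotvec [-0.001 -0.     0.001] q7 0.3
```

```bash

python3 -m inch '[{"dx":0,"dy":0,"dz":0.7,"rx":0,"ry":0,"rz":0,"hand":0.7},{"dx":0,"dy":0,"dz":0.5,"rx":0,"ry":0,"rz":0,"hand":0.7},{"dx":0,"dy":0,"dz":0,"rx":0,"ry":0,"rz":0,"hand":0.7},{"dx":0,"dy":0,"dz":0,"rx":0,"ry":0,"rz":0,"hand":0.7}]' 40
python3 go.py .5605 .1343 .0065 106.6
```

```text
clock: 19.7
position: [0.5603, 0.1345, 0.0065]
tool_rot: [-3.141, -0.0, 1.862]
force: [0.0, 0.4, 0.9]
grip_width: 0.0352
t 19.7 now [0.5603 0.1345 0.0065] [-1.7995e+02 -2.0000e-02  1.0667e+02] w 0.0352 F [0.  0.4 0.9]
shift in current axes [-0.2  0.1 -0. ]  in target axes [-0.2  0.1 -0. ] rotvec [-0.001 -0.     0.001] q7 0.3
```

```bash

python3 -m inch '[{"dx":0,"dy":0,"dz":0.5,"rx":0,"ry":0,"rz":0,"hand":0.7},{"dx":0,"dy":0,"dz":0,"rx":0,"ry":0,"rz":0,"hand":0.7},{"dx":0,"dy":0,"dz":0,"rx":0,"ry":0,"rz":0,"hand":0.05},{"dx":0,"dy":0,"dz":0,"rx":0,"ry":0,"rz":0,"hand":-0.1},{"dx":0,"dy":0,"dz":0,"rx":0,"ry":0,"rz":0,"hand":-0.3},{"dx":0,"dy":0,"dz":0,"rx":0,"ry":0,"rz":0,"hand":-0.3},{"dx":0,"dy":0,"dz":0,"rx":0,"ry":0,"rz":0,"hand":-0.3}]' 30
python3 go.py .5605 .1343 .1 106.6
```

```text
clock: 20.4
position: [0.5603, 0.1344, 0.0059]
tool_rot: [-3.141, -0.0, 1.862]
force: [-1.8, 0.2, 1.0]
grip_width: 0.0557
t 20.4 now [0.5603 0.1344 0.0059] [-1.7994e+02 -2.0000e-02  1.0667e+02] w 0.0557 F [-1.8  0.2  1. ]
shift in current axes [ -0.2   0.  -94.1]  in target axes [ -0.2   0.1 -94.1] rotvec [-0.001 -0.     0.001] q7 0.3
```

```bash

python3 -m inch '[{"dx":0,"dy":0,"dz":-10,"rx":0,"ry":0,"rz":0,"hand":-0.3},{"dx":0,"dy":0,"dz":-20,"rx":0,"ry":0,"rz":0,"hand":-0.3},{"dx":0,"dy":0,"dz":-40,"rx":0,"ry":0,"rz":0,"hand":-0.3},{"dx":0,"dy":0,"dz":-40,"rx":0,"ry":0,"rz":0,"hand":0},{"dx":0,"dy":0,"dz":-40,"rx":0,"ry":0,"rz":0,"hand":1},{"dx":0,"dy":0,"dz":-40,"rx":0,"ry":0,"rz":0,"hand":1},{"dx":0,"dy":0,"dz":-40,"rx":0,"ry":0,"rz":0,"hand":1},{"dx":0,"dy":0,"dz":-40,"rx":0,"ry":0,"rz":0,"hand":1},{"dx":0,"dy":0,"dz":0,"rx":0,"ry":0,"rz":0,"hand":1}]' 30
python3 -c "
from ov import *
run('ov4')"
```

```text
clock: 21.3
position: [0.5623, 0.1344, 0.2816]
tool_rot: [3.135, -0.001, 1.861]
force: [0.5, -0.0, -1.2]
grip_width: -0.0
```

View pics/ov4.png

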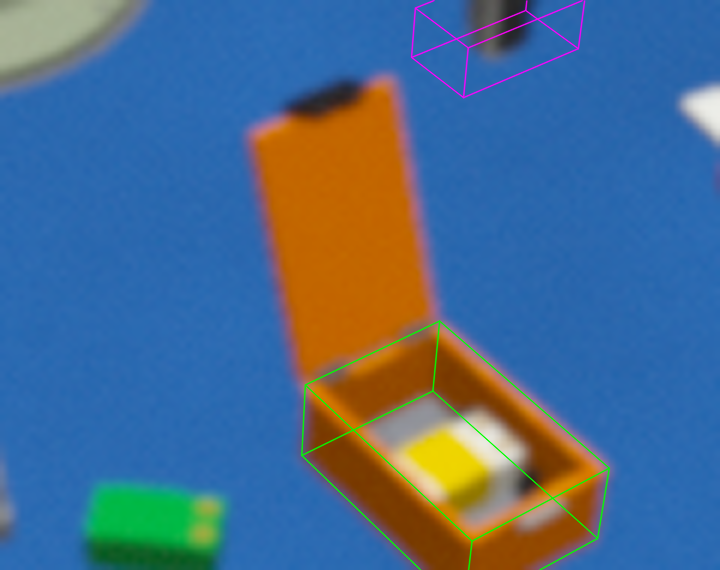

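```bash
cat > lid.py <<'E'
import sys
from h import *
a=np.radians(196.6);ex=np.array([np.cos(a),np.sin(a)]);h=np.array([.5605,.1343])+.067*ex
def XZ():
    s=bot.observe();p=np.array(s["position"]);d=p[:2]-h
    print('t',round(s["clock"],2),'X',round(d@ex*1000,1),'side',round((d[1]*ex[0]-d[0]*ex[1])*1000,1),'z',round(p[2]*1000,1),'F along X',round(float(np.array(s["force"])[:2]@ex),1),'Fz',round(float(s["force"][2]),1),np.degrees(s["tool_rot"]).round(2),'q',np.round(s["qpos"],2))
if __name__=="__main__": XZ()
E
python3 lid.py
python3 -m inch '[{"dx":0,"dy":-20,"dz":0,"rx":0,"ry":0,"rz":0,"hand":1},{"dx":0,"dy":-40,"dz":0,"rx":0,"ry":0,"rz":0,"hand":1},{"dx":0,"dy":-40,"dz":0,"rx":0,"ry":0,"rz":0,"hand":1},{"dx":0,"dy":-40,"dz":0,"rx":0,"ry":0,"rz":0,"hand":1},{"dx":0,"dy":-17,"dz":0,"rx":0,"ry":0,"rz":0,"hand":1},{"dx":0,"dy":0,"dz":0,"rx":0,"ry":0,"rz":0,"hand":1},{"dx":0,"dy":0,"dz":0,"rx":0,"ry":0,"rz":0,"hand":1}]' 30
python3 lid.py
python3 -c "
from m import *
im,D=bot.grab_frame('scene');save('s9',cv2.resize(im[90:250,270:430],None,fx=3.7,fy=3.7,interpolation=cv2.INTER_CUBIC))"
```

```text
t 21.35 X -67.9 side 0.1 z 279.0 F along X 0.0 Fz -1.3 [ 1.7980e+02 -6.0000e-02  1.0666e+02] q [-0.67  0.43  0.47  1.69 -0.22  1.07  0.16]
clock: 22.05
position: [0.4102, 0.0896, 0.2762]
tool_rot: [-3.141, -0.001, 1.862]
force: [-0.4, 0.2, -0.6]
grip_width: -0.0004
t 22.05 X 89.8 side -0.1 z 276.2 F along X 0.3 Fz -0.6 [-1.7997e+02 -4.0000e-02  1.0669e+02] q [-0.8   0.14  0.5   2.07 -0.08  0.95  0.04]
```

View pics/s9.png

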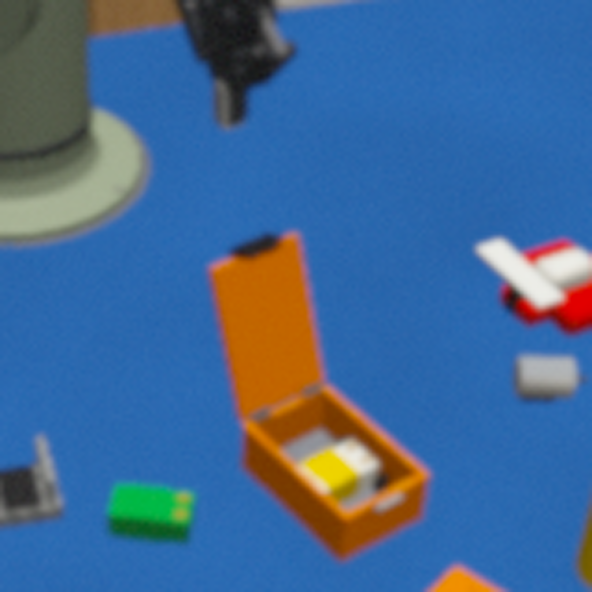

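```bash

python3 -m inch '[{"dx":0,"dy":0,"dz":20,"rx":0,"ry":0,"rz":0,"hand":1},{"dx":0,"dy":0,"dz":30,"rx":0,"ry":0,"rz":0,"hand":1},{"dx":0,"dy":0,"dz":30,"rx":0,"ry":0,"rz":0,"hand":1},{"dx":0,"dy":0,"dz":20,"rx":0,"ry":0,"rz":0,"hand":1},{"dx":0,"dy":0,"dz":6,"rx":0,"ry":0,"rz":0,"hand":1},{"dx":0,"dy":0,"dz":0,"rx":0,"ry":0,"rz":0,"hand":1},{"dx":0,"dy":0,"dz":0,"rx":0,"ry":0,"rz":0,"hand":1}]' 30
python3 lid.py
python3 -c "
from m import *
im,D=bot.grab_frame('scene');save('s10',cv2.resize(im[110:250,290:430],None,fx=4.2,fy=4.2,interpolation=cv2.INTER_CUBIC))"
```

```text
clock: 22.8
position: [0.4107, 0.0894, 0.1707]
tool_rot: [-3.141, -0.0, 1.862]
force: [0.5, 0.1, -0.1]
grip_width: -0.0
t 22.8 X 89.4 side 0.2 z 170.7 F along X -0.5 Fz -0.1 [-1.7998e+02 -1.0000e-02  1.0666e+02] q [-0.72  0.32  0.45  2.19 -0.22  0.67  0.17]
```

View pics/s10.png

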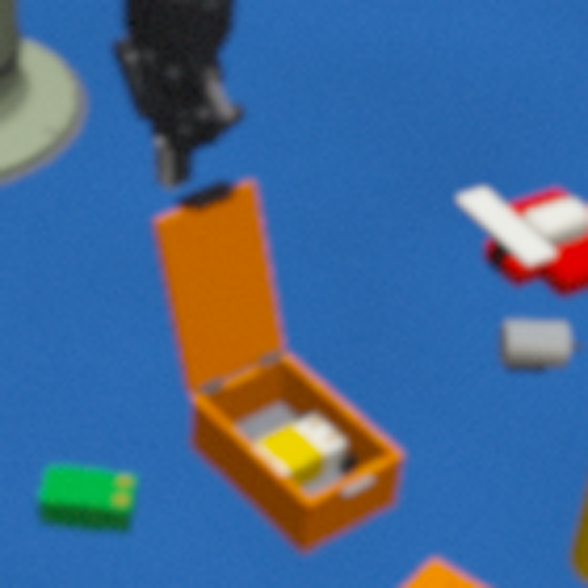

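```bash
python3 -c "
from lid import *
c=cal('scene')
for a in np.arange(1.7,2.11,.05):
  P=[]
  for l,o,y in((145,0,0),(145,0,44),(145,0,-44),(118,10,0)):
    X=-l*np.cos(a)+o*np.sin(a);Z=l*np.sin(a)+o*np.cos(a)
    q=h+X/1000*ex+y/1000*np.array([-ex[1],ex[0]]);P.append([*q,Z/1000+.0505])
  r=proj(c,np.array(P)); print(round(a,2),((r-[110,290])*4.2).round(0)[:, ::-1].tolist())
print(((proj(c,bot.observe()['position'])-[110,290])*4.2)[::-1])
"
```

```text
1.7 [[233.0, 200.0], [182.0, 221.0], [283.0, 179.0], [225.0, 228.0]]
1.75 [[227.0, 196.0], [176.0, 218.0], [276.0, 176.0], [220.0, 225.0]]
1.8 [[220.0, 193.0], [169.0, 214.0], [270.0, 172.0], [215.0, 223.0]]
1.85 [[214.0, 190.0], [163.0, 211.0], [263.0, 170.0], [211.0, 221.0]]
1.9 [[208.0, 188.0], [157.0, 209.0], [257.0, 168.0], [206.0, 220.0]]
1.95 [[202.0, 186.0], [152.0, 207.0], [251.0, 166.0], [201.0, 219.0]]
2.0 [[196.0, 185.0], [146.0, 205.0], [245.0, 165.0], [197.0, 219.0]]
2.05 [[191.0, 184.0], [140.0, 204.0], [239.0, 164.0], [192.0, 219.0]]
2.1 [[185.0, 184.0], [135.0, 204.0], [234.0, 164.0], [188.0, 219.0]]
[171.61992172 178.18020931]
```

```bash

python3 -m inch '[{"dx":0,"dy":15,"dz":0,"rx":0,"ry":0,"rz":0,"hand":1},{"dx":0,"dy":10,"dz":0,"rx":0,"ry":0,"rz":0,"hand":1},{"dx":0,"dy":10,"dz":-2,"rx":0,"ry":0,"rz":0,"hand":1},{"dx":0,"dy":10,"dz":-3,"rx":0,"ry":0,"rz":0,"hand":1},{"dx":0,"dy":10,"dz":-3,"rx":0,"ry":0,"rz":0,"hand":1},{"dx":0,"dy":10,"dz":-3,"rx":0,"ry":0,"rz":0,"hand":1},{"dx":0,"dy":0,"dz":0,"rx":0,"ry":0,"rz":0,"hand":1}]' 30
python3 lid.py
python3 -c "
from m import *
im,D=bot.grab_frame('scene');save('s11',cv2.resize(im[110:250,290:430],None,fx=4.2,fy=4.2,interpolation=cv2.INTER_CUBIC))"
```

```text
clock: 23.55
position: [0.4738, 0.1084, 0.1814]
tool_rot: [3.141, -0.0, 1.862]
force: [-0.8, -0.6, 0.3]
grip_width: -0.0002
t 23.55 X 23.5 side 0.0 z 181.4 F along X 0.9 Fz 0.3 [179.98  -0.   106.68] q [-0.69  0.4   0.44  2.03 -0.24  0.76  0.19]
```

View pics/s11.png

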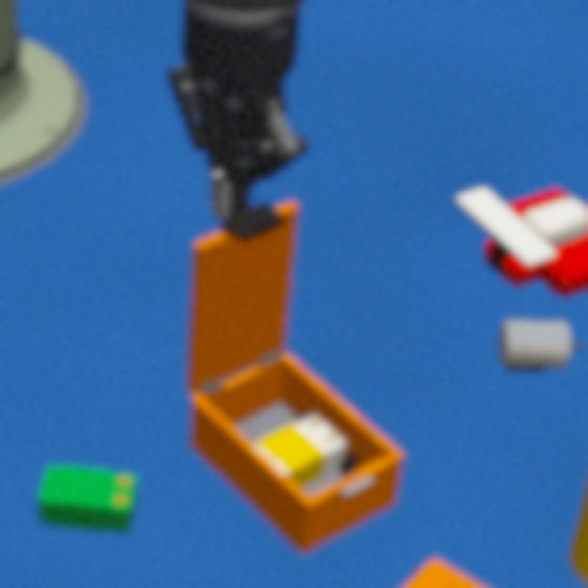

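```bash

python3 -m inch '[{"dx":0,"dy":12,"dz":0,"rx":0,"ry":0,"rz":0,"hand":1},{"dx":0,"dy":12,"dz":0,"rx":0,"ry":0,"rz":0,"hand":1},{"dx":0,"dy":12,"dz":1,"rx":0,"ry":0,"rz":0,"hand":1},{"dx":0,"dy":12,"dz":4,"rx":0,"ry":0,"rz":0,"hand":1},{"dx":0,"dy":12,"dz":4,"rx":0,"ry":0,"rz":0,"hand":1},{"dx":0,"dy":12,"dz":5,"rx":0,"ry":0,"rz":0,"hand":1},{"dx":0,"dy":11,"dz":8,"rx":0,"ry":0,"rz":0,"hand":1},{"dx":0,"dy":11,"dz":8,"rx":0,"ry":0,"rz":0,"hand":1},{"dx":0,"dy":10,"dz":8,"rx":0,"ry":0,"rz":0,"hand":1},{"dx":0,"dy":0,"dz":0,"rx":0,"ry":0,"rz":0,"hand":1}]' 30
python3 lid.py
python3 -c "
from m import *
im,D=bot.grab_frame('scene');save('s12',cv2.resize(im[110:250,290:430],None,fx=4.2,fy=4.2,interpolation=cv2.INTER_CUBIC))"
```

```text
clock: 24.6
position: [0.5724, 0.138, 0.1414]
tool_rot: [-3.139, 0.0, 1.862]
force: [-0.2, -1.1, -0.0]
grip_width: -0.0005
t 24.6 X -79.5 side -0.2 z 141.4 F along X 0.5 Fz -0.0 [-179.87    0.    106.68] q [-0.61  0.61  0.39  1.79 -0.31  0.8   0.23]
```

View pics/s12.png

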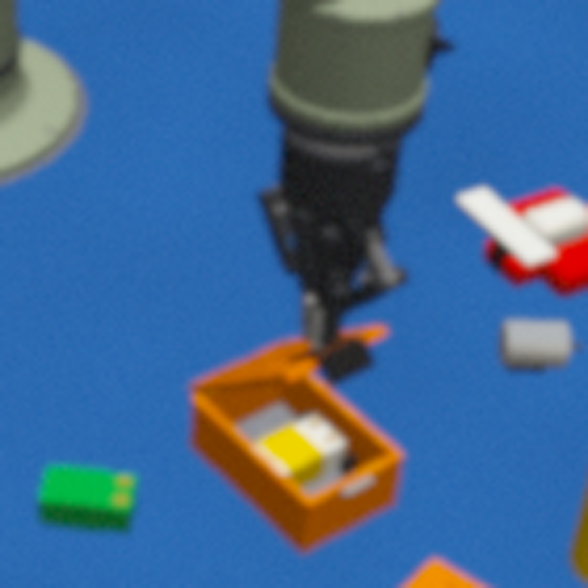

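```bash

python3 -m inch '[{"dx":0,"dy":8,"dz":10,"rx":0,"ry":0,"rz":0,"hand":1},{"dx":0,"dy":8,"dz":10,"rx":0,"ry":0,"rz":0,"hand":1},{"dx":0,"dy":8,"dz":11,"rx":0,"ry":0,"rz":0,"hand":1},{"dx":0,"dy":5,"dz":12,"rx":0,"ry":0,"rz":0,"hand":1},{"dx":0,"dy":4,"dz":12,"rx":0,"ry":0,"rz":0,"hand":1},{"dx":0,"dy":2,"dz":8,"rx":0,"ry":0,"rz":0,"hand":1},{"dx":0,"dy":1.5,"dz":8,"rx":0,"ry":0,"rz":0,"hand":1},{"dx":0,"dy":0,"dz":0,"rx":0,"ry":0,"rz":0,"hand":1},{"dx":0,"dy":0,"dz":0,"rx":0,"ry":0,"rz":0,"hand":1}]' 30
python3 lid.py
python3 -c "
from m import *
im,D=bot.grab_frame('scene');save('s13',cv2.resize(im[110:250,290:430],None,fx=4.2,fy=4.2,interpolation=cv2.INTER_CUBIC))"
```

```text
clock: 25.55
position: [0.6068, 0.1482, 0.072]
tool_rot: [-3.141, -0.0, 1.862]
force: [-0.0, 0.1, 0.4]
grip_width: -0.0
t 25.55 X -115.4 side -0.1 z 72.0 F along X 0.0 Fz 0.4 [-1.7994e+02 -2.0000e-02  1.0666e+02] q [-0.56  0.75  0.35  1.73 -0.36  0.72  0.26]
```

View pics/s13.png

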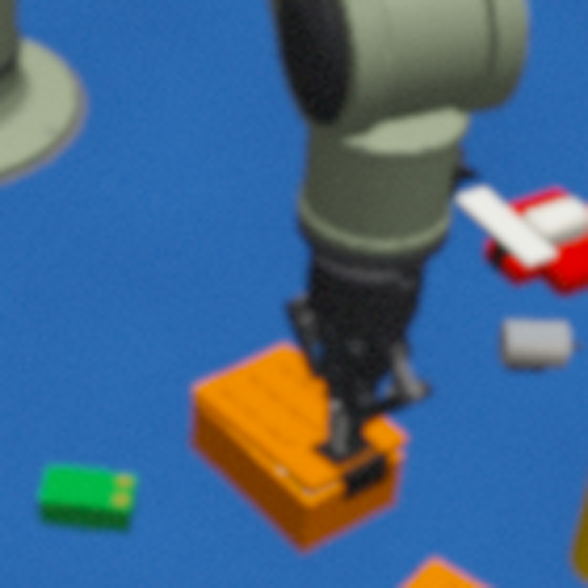

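```bash

python3 -m inch '[{"dx":0,"dy":2,"dz":2,"rx":0,"ry":0,"rz":0,"hand":1},{"dx":0,"dy":0,"dz":2,"rx":0,"ry":0,"rz":0,"hand":1},{"dx":0,"dy":0,"dz":1.5,"rx":0,"ry":0,"rz":0,"hand":1},{"dx":0,"dy":0,"dz":1.5,"rx":0,"ry":0,"rz":0,"hand":1}]' 30
python3 lid.py
python3 -m inch '[{"dx":0,"dy":0,"dz":1.5,"rx":0,"ry":0,"rz":0,"hand":1},{"dx":0,"dy":0,"dz":1.5,"rx":0,"ry":0,"rz":0,"hand":1},{"dx":0,"dy":0,"dz":0,"rx":0,"ry":0,"rz":0,"hand":1}]' 30
python3 lid.py
```

```text
clock: 26.0
position: [0.6095, 0.1492, 0.0655]
tool_rot: [3.141, -0.001, 1.862]
force: [1.5, 1.0, 6.7]
grip_width: 0.0
t 26.0 X -118.2 side -0.3 z 65.5 F along X -1.7 Fz 6.7 [ 1.7995e+02 -3.0000e-02  1.0667e+02] q [-0.56  0.76  0.34  1.72 -0.36  0.71  0.26]
clock: 26.3
position: [0.6087, 0.1489, 0.0617]
tool_rot: [-3.141, -0.0, 1.862]
force: [1.3, 0.2, 0.5]
grip_width: -0.0
t 26.3 X -117.4 side -0.3 z 61.7 F along X -1.3 Fz 0.5 [-1.7994e+02 -2.0000e-02  1.0667e+02] q [-0.56  0.77  0.34  1.73 -0.36  0.71  0.26]
```

```bash

python3 -m inch '[{"dx":0,"dy":0,"dz":1,"rx":0,"ry":0,"rz":0,"hand":1},{"dx":0,"dy":0,"dz":1,"rx":0,"ry":0,"rz":0,"hand":1},{"dx":0,"dy":0,"dz":0,"rx":0,"ry":0,"rz":0,"hand":1}]' 30
python3 lid.py
python3 -m inch '[{"dx":0,"dy":0,"dz":0.5,"rx":0,"ry":0,"rz":0,"hand":1},{"dx":0,"dy":0,"dz":0,"rx":0,"ry":0,"rz":0,"hand":1}]' 30
python3 lid.py
```

```text
clock: 26.6
position: [0.6086, 0.1488, 0.0603]
tool_rot: [-3.14, -0.001, 1.862]
force: [-2.9, -0.3, 11.6]
grip_width: -0.0003
t 26.6 X -117.2 side -0.2 z 60.3 F along X 2.9 Fz 11.6 [-1.7992e+02 -4.0000e-02  1.0666e+02] q [-0.55  0.77  0.34  1.73 -0.36  0.71  0.26]
clock: 26.8
position: [0.6086, 0.1489, 0.0602]
tool_rot: [-3.141, -0.001, 1.862]
force: [-6.1, -1.2, 18.5]
grip_width: 0.0001
t 26.8 X -117.3 side -0.2 z 60.2 F along X 6.2 Fz 18.5 [-1.7994e+02 -4.0000e-02  1.0666e+02] q [-0.55  0.77  0.34  1.73 -0.36  0.71  0.26]
```

The tool bottomed at z = 60.2 mm, where 60.5 means shut. I'll back off and check.

```bash

python3 -m inch '[{"dx":0,"dy":0,"dz":-5,"rx":0,"ry":0,"rz":0,"hand":1},{"dx":0,"dy":0,"dz":-20,"rx":0,"ry":0,"rz":0,"hand":1},{"dx":0,"dy":0,"dz":-40,"rx":0,"ry":0,"rz":0,"hand":1},{"dx":0,"dy":0,"dz":-45,"rx":0,"ry":0,"rz":0,"hand":1},{"dx":0,"dy":0,"dz":-45,"rx":0,"ry":0,"rz":0,"hand":1},{"dx":0,"dy":0,"dz":-45,"rx":0,"ry":0,"rz":0,"hand":1},{"dx":-45,"dy":-5,"dz":0,"rx":0,"ry":0,"rz":0,"hand":1},{"dx":-45,"dy":-5,"dz":0,"rx":0,"ry":0,"rz":0,"hand":1},{"dx":-45,"dy":-5,"dz":0,"rx":0,"ry":0,"rz":0,"hand":1},{"dx":-45,"dy":-5,"dz":0,"rx":0,"ry":0,"rz":0,"hand":1}]' 30
python3 -m inch '[{"dx":-40,"dy":-5,"dz":0,"rx":0,"ry":0,"rz":0,"hand":1},{"dx":-20,"dy":0,"dz":0,"rx":0,"ry":0,"rz":0,"hand":1},{"dx":0,"dy":0,"dz":0,"rx":0,"ry":0,"rz":0,"hand":1},{"dx":0,"dy":0,"dz":0,"rx":0,"ry":0,"rz":0,"hand":1}]'
python3 -c "
from m import *
from lid import ex,h
for n in('scene','top'):
  im,D=bot.grab_frame(n);save(n+'_end',im);P=cloud(cal(n),D)
  d=P[...,:2]-h;X=d@ex;Y=d@np.array([-ex[1],ex[0]])
  hsv=cv2.cvtColor(im,cv2.COLOR_RGB2HSV);o=(hsv[...,0]>3)&(hsv[...,0]<20)&(hsv[...,1]>150)
  for a in(-.02,-.05,-.08,-.105,-.13):
    k=(abs(X-a)<.012)&(abs(Y)<.035)&(P[...,2]>.04)&o
    print(n,a,k.sum(),np.median(P[k][:,2]).round(4))
  if n=='scene': save('s14',cv2.resize(im[110:250,290:430],None,fx=4.2,fy=4.2,interpolation=cv2.INTER_CUBIC))
"
```

```text
clock: 27.8
position: [0.6413, -0.0309, 0.2594]
tool_rot: [-3.14, -0.001, 1.862]
force: [1.3, 0.2, 0.1]
grip_width: -0.0001
clock: 28.2
position: [0.6536, -0.088, 0.2589]
tool_rot: [-3.14, -0.001, 1.861]
force: [-0.3, 0.2, -0.6]
grip_width: -0.0002
scene -0.02 118 0.0571
scene -0.05 124 0.0579
scene -0.08 132 0.0577
scene -0.105 109 0.0576
scene -0.13 122 0.0573
top -0.02 218 0.06
top -0.05 217 0.0604
top -0.08 215 0.0601
top -0.105 162 0.0597
top -0.13 92 0.0598
```

View pics/s14.png

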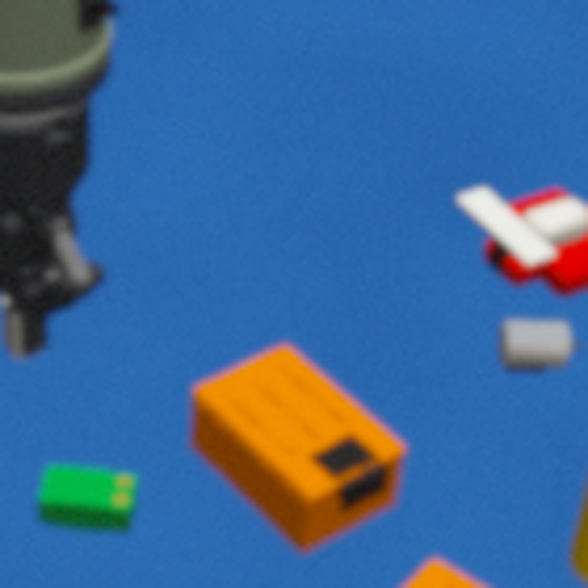

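View pics/top_end.png

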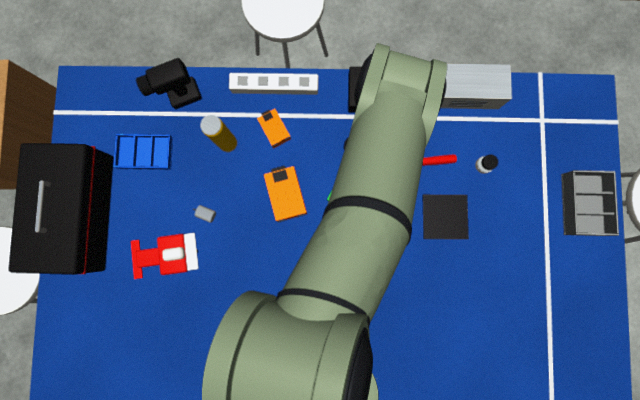

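View pics/scene_end.png

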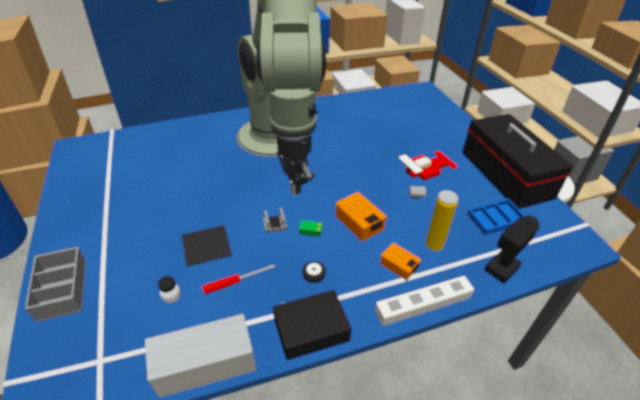

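The lid is flat: its depth is the same from hinge to front edge to within about 1 mm. It stays shut with the arm clear, and everything else is where it was. Handing in.

```bash
python3 -c "
from workcell import bot
print(bot.job_done())"
```

```text
the job is handed in; nothing more can be done
None
```

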